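String the clamps on the instrument stringer

TASK

To get the clamp set ready for the steriliser, pull the hitch clip sideways out of the stringer's post and put it in the steel dish. Then string the three straight ring-handled clamps flat on the stringer, both rings over the two posts and jaws along the plate: longest at the bottom, shortest on top. Leave the bent bandage scissors and the tweezers, which do not belong to the set, where they lie.

Things in the scene. Friction and masses are not known exactly. Their poses are not given: they have to be found in the camera images.
- stringer: Fixed stainless plate 205 x 86 mm on feet, top 12 mm above the table, with two upright posts, 9 mm diameter, tapered tips, rising to 58 mm. Origin at table height midway between the posts, which stand at y = +19 and -19 mm. +x runs along the plate (x -27 to +178 mm). The post at y = +19 is cross-drilled along y at 44 mm height; the hitch clip sits in that hole.
- hitch_clip: Loose steel R-clip, 3.6 mm wire, in the post's cross-hole, its plane rolled about 0.2 rad; loop 45 mm to the stringer's +y side, 42 mm up. Origin: centre of the loop, 20 mm wide, sides at x = +-8.2, bulging 10 mm to +y; pinch there across x. Straight leg at x = +8.2 to y = -46 through the post; wavy leg to y = -43 beside it. Loose fit; free once drawn 30 mm along its own +y (the stringer's +y).
- clamp_long: Longest straight ring-handled clamp, shut, plain steel, 190 mm long, 7 mm thick, 60 g, lying flat. Origin on its underside midway between the finger rings, centres at y = +19 and -19 mm (inside diameter 22, outside 30; 68 over both). +x to the jaw tips at x = 175 mm. Shanks: one bar 14 mm wide from x = 25 to 110 mm, balance point at x = 63 mm.
- clamp_middle: Middle straight ring-handled clamp, the same shape, 155 mm long, 7 mm thick, 46 g. Origin and axes as for the long one; rings of the same size and spacing; tips at x = 140 mm; shank bar 14 mm wide from x = 25 to 88 mm, balance point at x = 48 mm.
- clamp_short: Shortest straight ring-handled clamp, the same shape, 120 mm long, 7 mm thick, 34 g. Origin and axes as for the long one; rings of the same size and spacing; tips at x = 105 mm; shank bar 14 mm wide from x = 25 to 66 mm, balance point at x = 34 mm.
- bandage_scissors: Look-alike: steel bandage scissors, about 150 mm long, 7 mm thick, ring-handled, but with broad blades that bend aside by 34 degrees at the joint. Origin on the underside midway between the rings, +x along the handles to the joint at x = 82 mm, blades bent to +y. Does not belong on the stringer.
- tweezers: Thumb tweezers, look-alike, plain steel, 140 x 19 x 10 mm, one slim piece without rings. Origin at the centre of its underside, long axis y. Does not belong on the stringer.
- dish: Round open stainless dish, fixed, 116 mm across the rim and 28 mm high, wall 3 mm. Origin at the centre of its underside, on the table.

How it is judged:
By the outcome, as a careful person would: the job done as asked, in the order asked, and still so for the second after the job is handed in, with the robot touching nothing.
It also fails if it takes over 115 s, if anything falls off the work surface, if the arm or the gripper's body presses on something with over 40 N, if the wrist force passes 120 N, or if a joint passes its speed limit or range.

ROBOT

A 6-joint arm with a two-finger parallel gripper is mounted at the origin on a cart in front of the work surface, level with it; the furniture and walls round the work are solid. World frame = base frame: x ahead of the robot, y to its left, z up, the work surface at z = 0. Lengths are in m, angles in rad, forces in N, time in s.
With the tool pointing down it reaches from about 0.4 to 0.825 m from the base axis. Payload 7 kg.
Tool frame: the origin (TCP) lies at the very end of the fingers, on their centre line; the grasp point (between the pads) lies 19 mm behind it (env.grasp_offset is the distance from the TCP to the grasp point, in m); z points along the fingers, y is the direction in which the jaws open and shut (so a half turn about z gives the same grasp; the last joint's range is limited). The gripper opens to 85 mm and grips with 20 to 120 N. Pads are 22 mm wide; open, the fingers measure 114 mm over their backs; the gripper's body (76 mm by 85 mm) begins 54 mm behind the grasp point. The pads swing forward as they close: fully open they stand 13 mm farther back than shut.
Start: joints at [1.474, 0.359, 0.012, 0, -1.224, -0.288], TCP at [0.253, 0.626, 0.231] pointing down, gripper open.
Joint ranges: [-3.07, 3.07], [-1.43, 2.12], [-1.02, 1.25], [-3.03, 1.67], [-3.05, -0], [-3.03, 3.03]. Speed limits (rad/s): [2.39, 2.39, 3.01, 3.14, 3.14, 3.14].

INTERFACE

Orientations are given as a unit quaternion [w, x, y, z].
In Python, from workcell import env, vision, job gives the robot as it stands.
- The arm moves only by the tool servo_tool, never from a script. Its arguments are lists of equal length, an entry for each row: "delta_rot": the turn, a rotation vector about the tool's x, y, z in degrees, a list of three; "translation": the shift along the tool's x, y, z in units of 25 mm (1.0 is 25 mm), a list of three; "claw": the opening in per cent of the stroke, from 0 (shut) to 100 (fully open). In form: {"delta_rot": [[rx, ry, rz], ...], "translation": [[x, y, z], ...], "claw": [claw, ...]}. A call has 1 to 10 rows; each row is the pose to reach, as a shift and turn from the pose commanded when the call began, along the tool's axes at that moment; what a row does not reach only later rows make up. A row lasts 1/12 s, in which the tool goes at most 41.7 mm and 7.16 degrees, less where a joint would pass 70% of its speed; a pose out of reach is approached as far as the arm can. A call with a gripper value outside its range is refused whole. The fingers move at their own pace and stop on an object; "newtons" is the grip in N (left out, the last holds). Time passes only in rows, so rows that repeat a pose let the fingers close. It gives the time, the measured TCP pose, the force and the opening at its end, in the units of the state.
- env.get_state(): the state, without advancing time (a new reading comes with each control period).
- vision.camera(name): name is "side" or "top"; returns a dict with "color" (384x512x3 uint8, red, green, blue), "fx", "fy", "cx", "cy" (pixels), "rvec" (rotation vector, rad) and "tvec" (3), from world to camera coordinates, as OpenCV has them. Camera axes: x right, y down, z forward; pixel columns grow to the right and rows downward; lengths in m; the calibration is good to about 2 mm. A picture is of the moment at which its call begins. There is no depth.
- job.sign_off(): hands the job in, once; it reports no verdict.
The state is a dict: "clock": time; "qpos": joint angles; "joint_vel": joint speeds; "joint_efforts": joint torques, N m; "ee_pos": TCP position; "orientation": TCP orientation; "wrist_force": force on the tool from outside, world axes, zero at the start; "moment": the same for the moment, N m; "grip_width": opening from 0.0 (shut) to 1.0 (fully open).
Only numpy, scipy, OpenCV 4.12 (cv2) and the standard library are available. Lean on these libraries where they do the work, as an engineer would, in place of code of your own. Each camera call takes 0.05 s, during which the arm holds its last target.

## Working session

There is one attempt and no reset: what is moved stays moved. The work goes in short steps, Python scripts to look and compute and a tool call to move; the robot and the scene stay as the last step left them, time stands still between calls to the robot, and variables do not carry over. Pictures are saved under pics/ and viewed, and the job is handed in when it is done.

Besides the shell and the picture viewer there is one more tool, called after "Request:" in YAML: its name, and indented under it one key for each argument. servo_tool: Moves the arm, as the interface text tells. Its arguments: {"type":"object","properties":{"delta_rot":{"type":"array"},"translation":{"type":"array"},"claw":{"type":"array"},"newtons":{"type":"number"}},"required":["delta_rot","translation","claw"]}

```bash
ls -R . | head -30; mkdir -p pics; cat > h.py <<'E'
import numpy as np, cv2
from workcell import env, vision, job
def snap(name,fn):
    c=vision.camera(name); cv2.imwrite('pics/'+fn,cv2.cvtColor(c['color'],cv2.COLOR_RGB2BGR)); return c
def proj(c,P):
    K=np.array([[c['fx'],0,c['cx']],[0,c['fy'],c['cy']],[0,0,1.]])
    return cv2.projectPoints(np.array(P,float).reshape(-1,1,3),np.array(c['rvec'],float),np.array(c['tvec'],float),K,None)[0][:,0]
def back(c,uv,z):
    R=cv2.Rodrigues(np.array(c['rvec'],float))[0];t=np.array(c['tvec'],float)
    out=[]
    for u,v in np.atleast_2d(uv):
        d=R.T@np.array([(u-c['cx'])/c['fx'],(v-c['cy'])/c['fy'],1]);o=-R.T@t
        out.append(o+d*(z-o[2])/d[2])
    return np.array(out)
E
python3 - <<'E'
from h import *
import pickle
for n in('top','side'):
    c=snap(n,n+'0.png'); pickle.dump(c,open(n+'0.pkl','wb'))
    R=cv2.Rodrigues(np.array(c['rvec']))[0]; print(n,c['fx'],c['cx'],-R.T@c['tvec'],R.round(3).tolist())
print(env.get_state(), env.grasp_offset)
E
```

```text
.:
pics

./pics:
top 347.3910617183892 248.41330579374034 [0.34028827 0.02624862 0.90703339] [[-0.002, -1.0, 0.02], [-0.986, -0.002, -0.169], [0.169, -0.02, -0.985]]
side 399.77539076497794 252.4100898467359 [ 0.18521479 -0.83966224  0.78540987] [[0.94, -0.341, 0.0], [-0.215, -0.594, -0.776], [0.265, 0.729, -0.631]]
{'clock': 0.1, 'qpos': array([ 1.47410256e+00,  3.59318754e-01,  1.11650393e-02, -3.35119242e-04,
       -1.22405559e+00, -2.88077107e-01]), 'joint_vel': array([ 0.00238249, -0.00412691,  0.00284598, -0.00064862,  0.00052489,
        0.00211947]), 'joint_efforts': array([-6.47471570e-04, -5.84763300e+01,  2.94107759e+01,  6.95456743e+00,
       -3.20770938e-03,  7.58339951e-06]), 'ee_pos': array([0.25322924, 0.62525426, 0.23045664]), 'orientation': array([ 7.18310089e-04,  9.81539764e-01, -1.91256813e-01, -8.93243085e-05]), 'wrist_force': array([0.03628503, 0.0177256 , 0.46777927]), 'moment': array([ 0.03974051, -0.00369421, -0.01152997]), 'grip_width': 1.0043416734265298} 0.0187
```

View pics/top0.png

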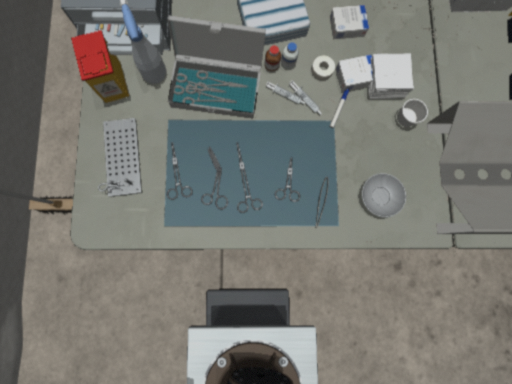

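View pics/side0.png

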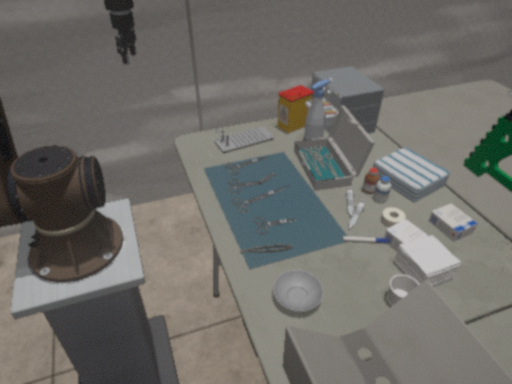

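```bash
python3 - <<'E'
from h import *
a=cv2.imread('pics/top0.png');b=cv2.imread('pics/side0.png')
cv2.imwrite('pics/z1.png',cv2.resize(a[110:235,160:345],None,fx=4.3,fy=4.3,interpolation=cv2.INTER_CUBIC))
cv2.imwrite('pics/z2.png',cv2.resize(a[110:205,90:195],None,fx=6,fy=6,interpolation=cv2.INTER_CUBIC))
cv2.imwrite('pics/z3.png',cv2.resize(b[110:270,200:330],None,fx=3.7,fy=3.7,interpolation=cv2.INTER_CUBIC))
cv2.imwrite('pics/z4.png',cv2.resize(b[115:165,205:285],None,fx=9,fy=9,interpolation=cv2.INTER_CUBIC))
E
```

```text
(no output)
```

View pics/z1.png

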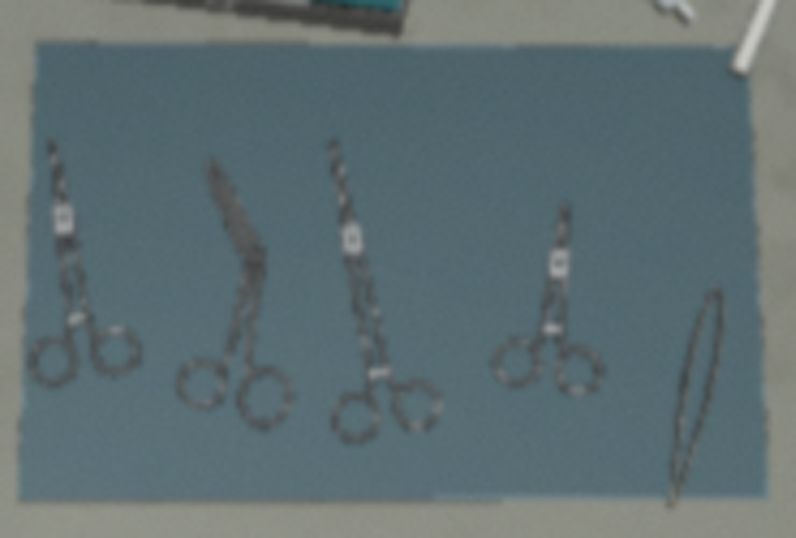

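View pics/z2.png

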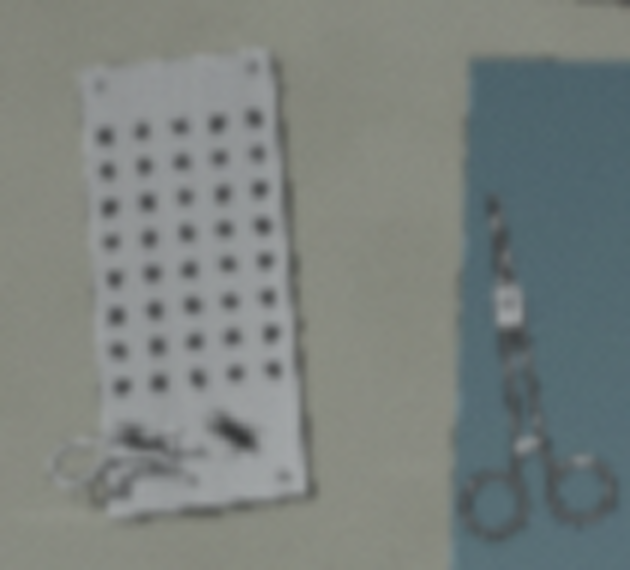

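View pics/z4.png

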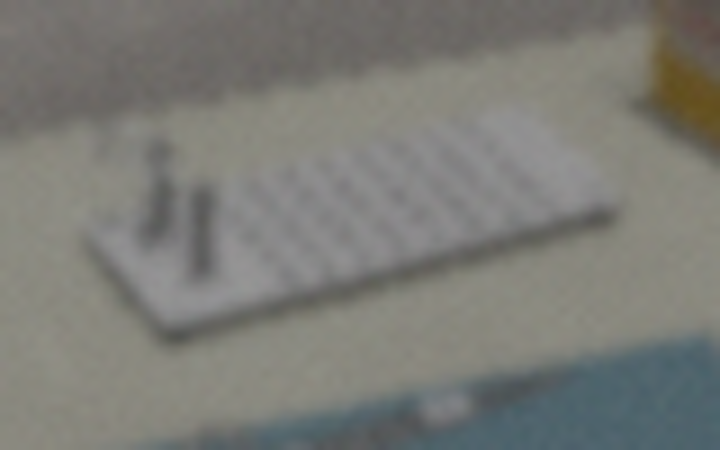

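```bash
cat > fit.py <<'E'
from h import *
import pickle
c=pickle.load(open('top0.pkl','rb'));s=pickle.load(open('side0.pkl','rb'))
def z1(p): p=np.array(p,float); return (p+.5)/4.3-.5+[160,110]
def z2(p): p=np.array(p,float); return (p+.5)/6-.5+[90,110]
from scipy.optimize import least_squares
def pose(model,uv,z):
    W=back(c,uv,z)[:,:2]; m=np.array(model,float)
    def f(q):
        R=np.array([[np.cos(q[2]),-np.sin(q[2])],[np.sin(q[2]),np.cos(q[2])]])
        return (m@R.T+q[:2]-W).ravel()
    d0=W.mean(0)-m.mean(0)
    r=least_squares(f,[*d0,0.]); return r.x,(f(r.x)*1000).round(1)
if __name__=='__main__':
    for n,L,p in [('long',.175,[(356,417),(417,406),(333,143)]),('mid',.140,[(53,361),(116,352),(52,143)]),('short',.105,[(517,363),(579,370),(566,207)])]:
        print(n,*pose([(0,.019),(0,-.019),(L,0)],z1(p),.005))
    print('str',*pose([(.178,.043),(.178,-.043),(-.027,-.043),(-.027,.043)],z2([(80,72),(270,50),(310,493),(108,518)]),.012))
    print('loop', back(c,z2([(72,462)]),.042), 'dish',back(c,[(383,196)],.02))
E
python3 fit.py
```

```text
long [0.45302575 0.00471615 0.19279166] [-1.  -0.  -0.5 -0.2  1.5  0.2]
mid [0.48650146 0.18879018 0.1777374 ] [-1.5 -0.4 -0.4  0.3  1.8  0.2]
short [ 0.48050823 -0.09409861 -0.12994302] [-0.8 -0.1 -1.4  0.2  2.2 -0.2]
str [0.50855573 0.33246044 0.13172126] [ 0.6  0.8  1.1 -0.7 -0.7  0.3 -1.  -0.4]
loop [[0.49620246 0.37685588 0.042     ]] dish [[ 0.47655873 -0.34257906  0.02      ]]
```

```bash
cat > ov.py <<'E'
from h import *
def T(q,P):
    P=np.array(P,float);a=q[2]
    R=np.array([[np.cos(a),-np.sin(a),0],[np.sin(a),np.cos(a),0],[0,0,1]])
    return P@R.T+[q[0],q[1],0]
th=np.linspace(0,2*np.pi,60)
def circ(x,y,r,z): return np.c_[x+r*np.cos(th),y+r*np.sin(th),z+0*th]
def clamp(q,L,z=.004):
    return [T(q,circ(0,s*.019,r,z)) for s in(1,-1) for r in(.011,.015)]+[T(q,[(.02,0,z),(L,0,z)])]
def stringer(q):
    z=.012
    o=[T(q,[(-.027,-.043,z),(.178,-.043,z),(.178,.043,z),(-.027,.043,z),(-.027,-.043,z)])]
    for s in(1,-1): o+=[T(q,[(0,s*.019,z),(0,s*.019,.058)]),T(q,circ(0,s*.019,.0045,z))]
    o+=[T(q,circ(-.008,.045,.0095,.042)), T(q,[(0,.045,.044),(0,-.001,.044)])]
    return o
def draw(c,curves,box,f,fn,color=(0,0,255)):
    im=cv2.cvtColor(c['color'],cv2.COLOR_RGB2BGR);x0,y0,x1,y1=box
    im=cv2.resize(im[y0:y1,x0:x1],None,fx=f,fy=f,interpolation=cv2.INTER_CUBIC)
    for k in curves:
        p=((proj(c,k)-[x0,y0]+.5)*f-.5)
        cv2.polylines(im,[np.round(p).astype(int)],False,color,1,cv2.LINE_AA)
    cv2.imwrite('pics/'+fn,im)
E
python3 - <<'E'
from ov import *; import pickle
c=pickle.load(open('top0.pkl','rb'));s=pickle.load(open('side0.pkl','rb'))
cur=clamp((.453,.0047,.193),.175)+clamp((.4865,.1888,.178),.14)+clamp((.4805,-.0941,-.130),.105)+stringer((.5086,.3325,.1317))
cur+=[circ(.4766,-.3426,.058,.028)]
draw(c,cur,(90,110,250,225),5,'o1.png');draw(c,cur,(230,110,410,225),4.4,'o2.png')
draw(s,cur,(205,115,285,165),9,'o3.png');draw(s,cur,(210,140,340,320),3.3,'o4.png')
E
```

```text
(no output)
```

View pics/o1.png

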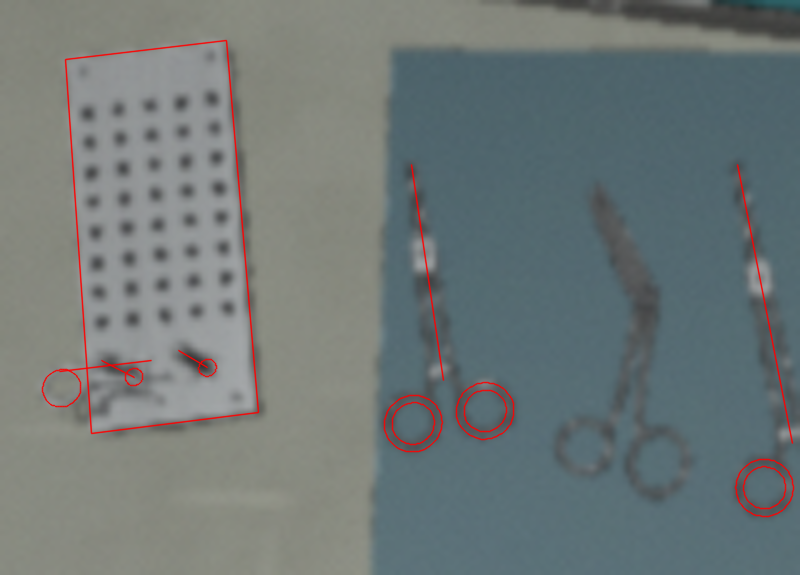

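View pics/o2.png

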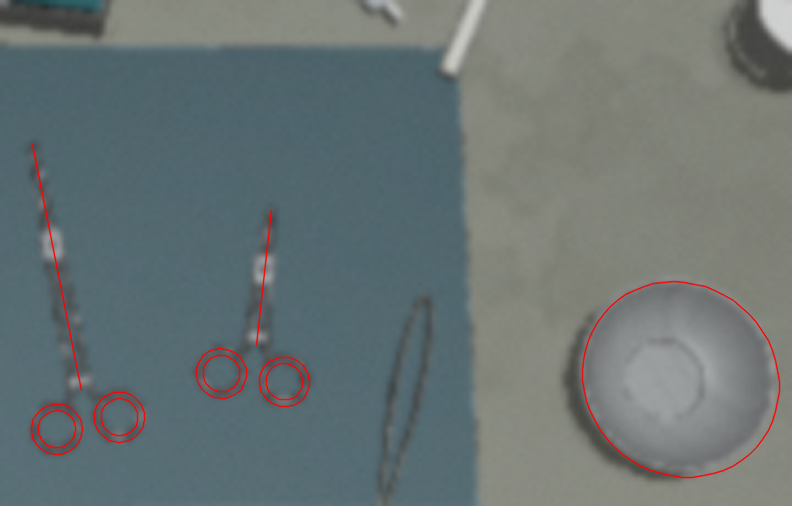

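View pics/o3.png

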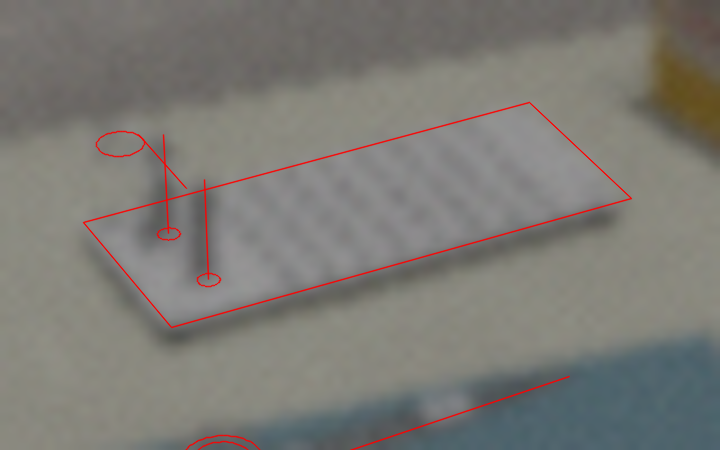

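View pics/o4.png

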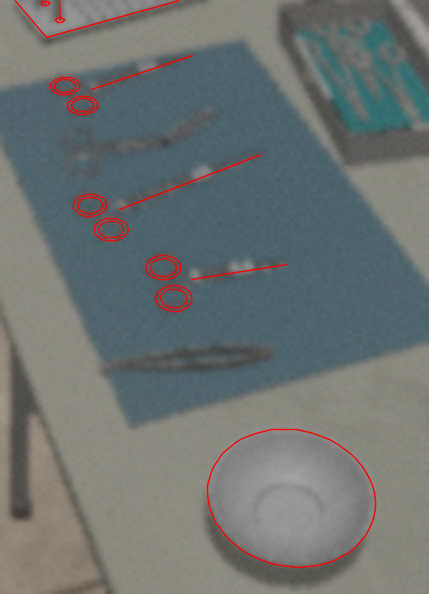

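```bash
cat > plan.py <<'E'
from h import *
from scipy.spatial.transform import Rotation as Ro
Q={'str':(.5086,.3325,.1317),'long':(.453,.0047,.193),'mid':(.4865,.1888,.178),'short':(.4805,-.0941,-.130),'dish':(.4755,-.3426,0)}
def W(q,p):
    if isinstance(q,str): q=Q[q]
    return Ro.from_euler('z',q[2]).apply(p)+[q[0],q[1],0]
def down(phi,tilt=0):
    # tool x heading phi, z down, extra turn tilt (rad) about tool x
    return Ro.from_euler('z',phi)*Ro.from_euler('x',np.pi)*Ro.from_euler('x',tilt)
def to(p,R):
    s=env.get_state();w,x,y,z=s['orientation'];C=Ro.from_quat([x,y,z,w])
    d=C.inv().apply(np.array(p)-s['ee_pos'])/.025; r=(C.inv()*R).as_rotvec(degrees=True)
    print('rot',r.round(2),'trans',d.round(3),'| mm',np.linalg.norm(d)*25//1,'t',s['clock'],'F',s['wrist_force'].round(1),'grip',round(s['grip_width'],3),'pos',s['ee_pos'].round(4),'q',s['qpos'].round(2))
E
cat > clip.py <<'E'
from plan import *
R=down(Q['str'][2]-np.pi/2,0)
zt=np.array([np.sin(.2),0,-np.cos(.2)])
Rs=Ro.from_euler('z',Q['str'][2])*Ro.from_matrix(np.c_[[0,-1,0],[-np.cos(.2),0,-np.sin(.2)],zt])
def P(dy=0,dz=0,back=0): return W('str',np.array([-.008,.045+dy,.042+dz])+zt*(.0187-back))
E
python3 -c "
from clip import *
to(P(.002,0,.09),Rs)"
```

```text
rot [10.45  5.99 60.2 ] trans [12.164  5.815  4.753] | mm 357.0 t 0.1 F [0.  0.  0.5] grip 1.004 pos [0.2532 0.6253 0.2305] q [ 1.47  0.36  0.01 -0.   -1.22 -0.29]
```

Request:
servo_tool:
  delta_rot:
    - [10.45,6,60.2]
    - [10.45,6,60.2]
    - [10.45,6,60.2]
    - [10.45,6,60.2]
    - [10.45,6,60.2]
    - [10.45,6,60.2]
    - [10.45,6,60.2]
    - [10.45,6,60.2]
    - [10.45,6,60.2]
    - [10.45,6,60.2]
  translation:
    - [12.16,5.82,4.75]
    - [12.16,5.82,4.75]
    - [12.16,5.82,4.75]
    - [12.16,5.82,4.75]
    - [12.16,5.82,4.75]
    - [12.16,5.82,4.75]
    - [12.16,5.82,4.75]
    - [12.16,5.82,4.75]
    - [12.16,5.82,4.75]
    - [12.16,5.82,4.75]
  claw: [50,50,50,50,50,50,50,50,50,50]
  newtons: 30

```text
clock: 0.93
ee_pos: [0.481, 0.3714, 0.1097]
orientation: [-0.073, 0.746, -0.659, 0.066]
wrist_force: [0.2, -0.3, 0.4]
grip_width: 0.5
```

```bash
python3 -c "
from clip import *
to(P(.002,0,.09),Rs)
to(P(.002,0,0),Rs)
c=snap('top','t1.png');s=snap('side','s1.png')
a=cv2.imread('pics/t1.png')[110:240,60:220];b=cv2.imread('pics/s1.png')[70:190,150:300]
cv2.imwrite('pics/t1z.png',np.hstack([cv2.resize(a,(440,360)),cv2.resize(b,(450,360))])[:,:800])"
```

```text
rot [ 0.13 -0.23 -0.44] trans [-0.192 -0.019 -0.086] | mm 5.0 t 0.9333 F [ 0.2 -0.3  0.4] grip 0.5 pos [0.481  0.3714 0.1097] q [ 1.07  0.27 -0.55  0.27 -0.66 -1.15]
rot [ 0.13 -0.23 -0.44] trans [-0.206 -0.028  3.514] | mm 88.0 t 0.9333 F [ 0.2 -0.3  0.4] grip 0.5 pos [0.481  0.3714 0.1097] q [ 1.07  0.27 -0.55  0.27 -0.66 -1.15]
```

View pics/t1z.png

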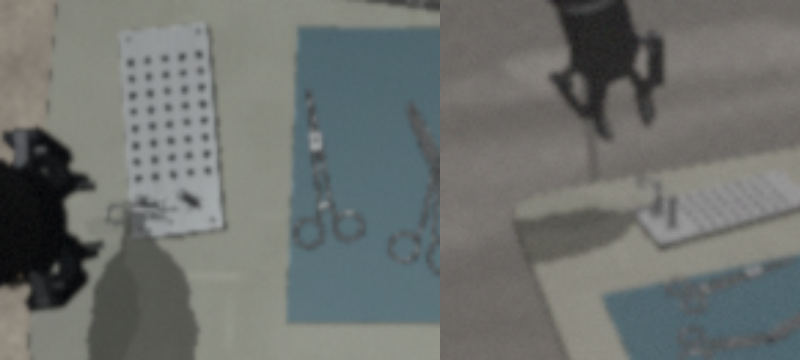

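Request:
servo_tool:
  delta_rot:
    - [0,0,0]
    - [0,0,0]
    - [0,0,0]
    - [0,0,0]
    - [0,0,0]
    - [0,0,0]
  translation:
    - [0,0,1]
    - [0,0,2]
    - [0,0,3]
    - [0,0,3.5]
    - [0,0,3.5]
    - [0,0,3.5]
  claw: [50,50,50,50,50,50]

```text
clock: 1.53
ee_pos: [0.4976, 0.3797, 0.0267]
orientation: [-0.075, 0.749, -0.655, 0.066]
wrist_force: [0.2, -0.2, 0.2]
grip_width: 0.502
```

```bash
python3 -c "
from clip import *
to(P(.002,0,0),Rs)
c=snap('top','t2.png');s=snap('side','s2.png')
a=cv2.imread('pics/t2.png')[130:230,70:180];b=cv2.imread('pics/s2.png')[90:170,190:290]
cv2.imwrite('pics/t2z.png',np.hstack([cv2.resize(a,(396,360)),cv2.resize(b,(400,360))])[:,:800])"
```

```text
rot [-0.02  0.03  0.09] trans [0.048 0.005 0.121] | mm 3.0 t 1.5333 F [ 0.2 -0.2  0.2] grip 0.502 pos [0.4976 0.3797 0.0267] q [ 1.04  0.4  -0.63  0.37 -0.45 -1.23]
```

View pics/t2z.png

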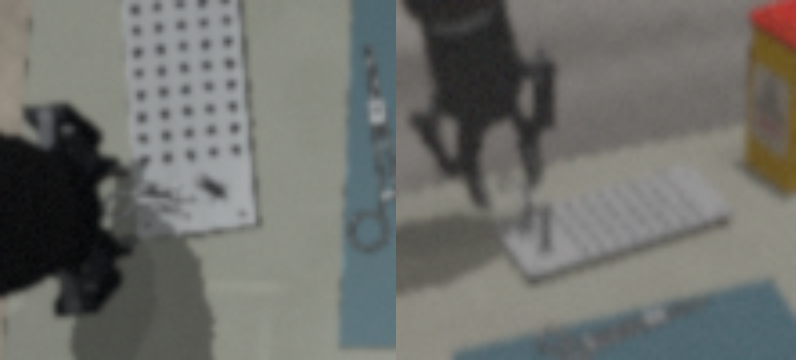

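Request:
servo_tool:
  delta_rot:
    - [0,0,0]
    - [0,0,0]
    - [0,0,0]
    - [0,0,0]
    - [0,0,0]
    - [0,0,0]
    - [0,0,0]
  translation:
    - [0,0,0.1]
    - [0,0,0.1]
    - [0,0,0.1]
    - [0,0,0.1]
    - [0,0,0.1]
    - [0,0,0.1]
    - [0,0,0.1]
  claw: [50,50,0,0,0,0,0]
  newtons: 30

```text
clock: 2.22
ee_pos: [0.4987, 0.3795, 0.0248]
orientation: [-0.076, 0.748, -0.656, 0.066]
wrist_force: [2.4, 0.7, 1.2]
grip_width: 0.208
```

```bash
python3 -c "
from clip import *
to(P(.05,0,0),Rs)
to(P(.05,0.09,0),Rs)"
```

```text
rot [-0.08  0.11 -0.01] trans [-1.885  0.032  0.042] | mm 47.0 t 2.2167 F [2.4 0.7 1.2] grip 0.208 pos [0.4987 0.3795 0.0248] q [ 1.04  0.4  -0.63  0.38 -0.44 -1.24]
rot [-0.08  0.11 -0.01] trans [-1.891 -0.688 -3.485] | mm 100.0 t 2.2167 F [2.4 0.7 1.2] grip 0.208 pos [0.4987 0.3795 0.0248] q [ 1.04  0.4  -0.63  0.38 -0.44 -1.24]
```

Request:
servo_tool:
  delta_rot:
    - [0,0,0]
    - [0,0,0]
    - [0,0,0]
    - [0,0,0]
    - [0,0,0]
    - [0,0,0]
    - [0,0,0]
    - [0,0,0]
    - [0,0,0]
  translation:
    - [-0.2,0,0]
    - [-0.45,0,0]
    - [-0.7,0,0]
    - [-0.95,0,0]
    - [-1.2,0,0]
    - [-1.45,0,0]
    - [-1.7,0,0]
    - [-2,0,0]
    - [-2,0,0]
  claw: [0,0,0,0,0,0,0,0,0]

```text
clock: 2.97
ee_pos: [0.4916, 0.4305, 0.0244]
orientation: [-0.076, 0.749, -0.655, 0.065]
wrist_force: [0.4, 0.7, 1.1]
grip_width: 0.209
```

```bash
python3 -c "
from clip import *
to(P(.055,0.1,0),Rs)
c=snap('top','t3.png');s=snap('side','s3.png')
a=cv2.imread('pics/t3.png')[130:230,60:170];b=cv2.imread('pics/s3.png')[90:170,190:290]
cv2.imwrite('pics/t3z.png',np.hstack([cv2.resize(a,(396,360)),cv2.resize(b,(400,360))])[:,:800])"
```

```text
rot [-0.07  0.11  0.06] trans [-0.029 -0.782 -3.892] | mm 99.0 t 2.9667 F [0.4 0.7 1.1] grip 0.209 pos [0.4916 0.4305 0.0244] q [ 1.1   0.44 -0.56  0.36 -0.48 -1.27]
```

View pics/t3z.png

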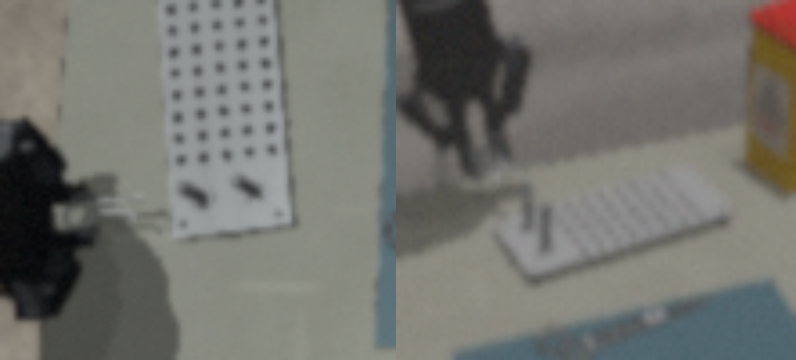

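Request:
servo_tool:
  delta_rot:
    - [0,0,0]
    - [0,0,0]
    - [0,0,0]
    - [0,0,0]
    - [0,0,0]
  translation:
    - [-0.03,-0.2,-0.8]
    - [-0.03,-0.4,-1.8]
    - [-0.03,-0.6,-2.8]
    - [-0.03,-0.78,-3.9]
    - [-0.03,-0.78,-3.9]
  claw: [0,0,0,0,0]

```text
clock: 3.48
ee_pos: [0.4929, 0.4317, 0.1299]
orientation: [-0.08, 0.748, -0.655, 0.065]
wrist_force: [0.7, 1.2, 0.1]
grip_width: 0.204
```

```bash
python3 -c "
from clip import *
h=Q['str'][2]-np.pi/2
d=np.array([np.cos(h),np.sin(h),0])
p=np.array([Q['dish'][0],Q['dish'][1],.13])-.018*d
print(p)
to(p,down(h))"
```

```text
[ 0.47313625 -0.32475588  0.13      ]
rot [-1.181e+01  4.300e-01  1.000e-02] trans [29.886  4.638 -1.2  ] | mm 756.0 t 3.4833 F [0.7 1.2 0.1] grip 0.204 pos [0.4929 0.4317 0.1299] q [ 1.11  0.31 -0.42  0.25 -0.73 -1.15]
```

Request:
servo_tool:
  delta_rot:
    - [-4,0,0]
    - [-8,0,0]
    - [-11.8,0.4,0]
    - [-11.8,0.4,0]
    - [-11.8,0.4,0]
    - [-11.8,0.4,0]
    - [-11.8,0.4,0]
    - [-11.8,0.4,0]
    - [-11.8,0.4,0]
    - [-11.8,0.4,0]
  translation:
    - [1,0.15,-0.05]
    - [2.5,0.4,-0.1]
    - [4,0.6,-0.16]
    - [5.5,0.85,-0.22]
    - [7,1.1,-0.3]
    - [8.5,1.3,-0.34]
    - [10,1.55,-0.4]
    - [11.5,1.8,-0.46]
    - [13,2,-0.52]
    - [14.5,2.25,-0.58]
  claw: [0,0,0,0,0,0,0,0,0,0]

```text
clock: 4.32
ee_pos: [0.4808, 0.0603, 0.1265]
orientation: [0.004, 0.752, -0.659, 0.001]
wrist_force: [0.4, 0.9, 0.3]
grip_width: 0.207
```

Request:
servo_tool:
  delta_rot:
    - [0,0,0]
    - [0,0,0]
    - [0,0,0]
    - [0,0,0]
    - [0,0,0]
    - [0,0,0]
    - [0,0,0]
    - [0,0,0]
    - [0,0,0]
    - [0,0,0]
  translation:
    - [1.5,0,0]
    - [3,0,0]
    - [4.5,0,0]
    - [6,0,0]
    - [7.5,0,0]
    - [9,0,0]
    - [10.5,0,0]
    - [12,0,0]
    - [13.5,0,0]
    - [14,0,0]
  claw: [0,0,0,0,0,0,0,0,0,0]

```text
clock: 5.15
ee_pos: [0.5269, -0.2889, 0.1279]
orientation: [0.004, 0.751, -0.66, 0.0]
wrist_force: [0.4, -0.5, 0.4]
grip_width: 0.207
```

```bash
cat > dish.py <<'E'
from clip import *
h=Q['str'][2]-np.pi/2
d=np.array([np.cos(h),np.sin(h),0])
def D(z): return np.array([Q['dish'][0],Q['dish'][1],z])-.018*d
E
python3 -c "
from dish import *
to(D(.1),down(h))"
```

```text
rot [ 0.32 -0.36 -0.19] trans [1.14  2.309 1.138] | mm 70.0 t 5.15 F [ 0.4 -0.5  0.4] grip 0.207 pos [ 0.5269 -0.2889  0.1279] q [-0.17  0.32 -0.3   0.01 -0.95  0.29]
```

Request:
servo_tool:
  delta_rot:
    - [0,0,0]
    - [0,0,0]
    - [0,0,0]
    - [0,0,0]
    - [0,0,0]
    - [0,0,0]
  translation:
    - [0.5,1,0.5]
    - [1,2,0.9]
    - [1,2.2,1.1]
    - [1,2.2,1.1]
    - [1,2.2,1.1]
    - [1,2.2,1.1]
  claw: [0,0,0,0,0,0]

```text
clock: 5.65
ee_pos: [0.4768, -0.3167, 0.102]
orientation: [0.004, 0.752, -0.659, 0.001]
wrist_force: [-0.0, 0.5, -0.4]
grip_width: 0.206
```

```bash
python3 -c "
from dish import *
to(D(.018),down(h))
c=snap('top','t4.png');s=snap('side','s4.png')
a=cv2.imread('pics/t4.png')[140:240,330:440];b=cv2.imread('pics/s4.png')[220:340,230:380]
cv2.imwrite('pics/t4z.png',np.hstack([cv2.resize(a,(396,360)),cv2.resize(b,(400,360))])[:,:800])"
```

```text
rot [ 0.24 -0.37 -0.  ] trans [0.278 0.173 3.362] | mm 84.0 t 5.65 F [-0.   0.5 -0.4] grip 0.206 pos [ 0.4768 -0.3167  0.102 ] q [-0.24  0.31 -0.39  0.01 -0.87  0.36]
```

View pics/t4z.png

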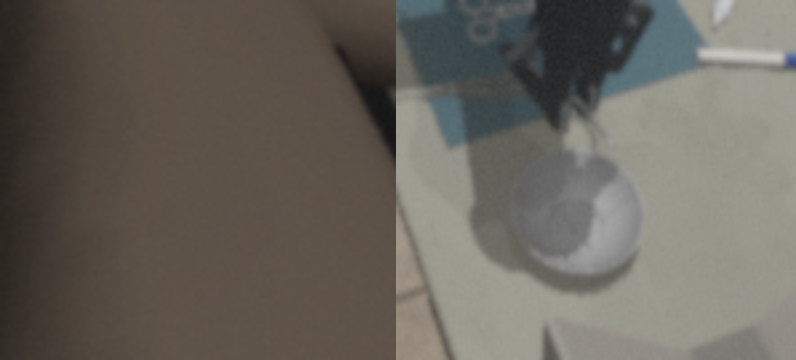

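Request:
servo_tool:
  delta_rot:
    - [0,0,0]
    - [0,0,0]
    - [0,0,0]
    - [0,0,0]
    - [0,0,0]
    - [0,0,0]
    - [0,0,0]
    - [0,0,0]
    - [0,0,0]
    - [0,0,0]
  translation:
    - [0.28,0.17,0.4]
    - [0.28,0.17,1.2]
    - [0.28,0.17,2]
    - [0.28,0.17,2.8]
    - [0.28,0.17,3.3]
    - [0.28,0.17,3.3]
    - [0.28,0.17,3.3]
    - [0.28,0.17,3.3]
    - [0.28,0.17,3.3]
    - [0.28,0.17,3.3]
  claw: [0,0,0,0,0,0,0,36,36,36]

```text
clock: 6.58
ee_pos: [0.4729, -0.3251, 0.02]
orientation: [0.003, 0.752, -0.659, 0.001]
wrist_force: [0.4, 0.7, -1.1]
grip_width: 0.358
```

```bash
python3 -c "
from dish import *
to(D(.018),down(h))
s=snap('side','s5.png')
b=cv2.imread('pics/s5.png')[220:340,230:380]
cv2.imwrite('pics/t5z.png',cv2.resize(b,(700,560)))"
```

```text
rot [ 0.19 -0.38 -0.03] trans [-0.013 -0.01   0.079] | mm 2.0 t 6.5833 F [ 0.4  0.7 -1.1] grip 0.358 pos [ 0.4729 -0.3251  0.02  ] q [-0.26  0.42 -0.46  0.01 -0.69  0.38]
```

View pics/t5z.png

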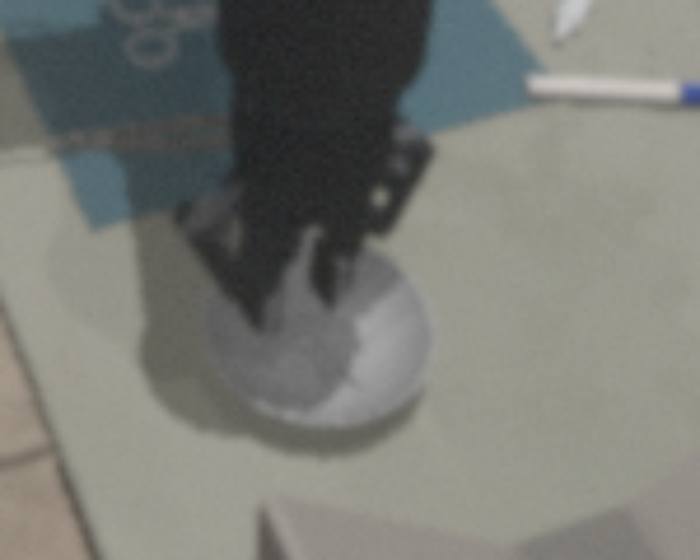

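Request:
servo_tool:
  delta_rot:
    - [0,0,0]
    - [0,0,0]
    - [0,0,0]
    - [0,0,0]
    - [0,0,0]
    - [0,0,0]
  translation:
    - [0,0,-0.3]
    - [0,0,-1.2]
    - [0,0,-2.4]
    - [0,0,-3.6]
    - [0,0,-4.5]
    - [0,0,-4.5]
  claw: [40,40,40,40,40,40]

```text
clock: 7.13
ee_pos: [0.4755, -0.3254, 0.1378]
orientation: [0.002, 0.752, -0.659, 0.005]
wrist_force: [-0.1, -0.2, 0.2]
grip_width: 0.403
```

```bash
cat >> plan.py <<'E'
GX={'long':.063,'mid':.050,'short':.038}
def G(n,z): return W(n,[GX[n],0,z]), down(Q[n][2])
def S(n,z): return W('str',[GX[n],0,z]), down(Q['str'][2])
E
python3 -c "
from plan import *
to(*G('long',.10))
s=snap('side','s6.png')
b=cv2.imread('pics/s6.png')[220:340,230:380]
cv2.imwrite('pics/t6z.png',cv2.resize(b,(700,560)))"
```

```text
rot [  0.37  -0.6  -93.49] trans [-13.377  -3.357   1.382] | mm 346.0 t 7.1333 F [-0.1 -0.2  0.2] grip 0.403 pos [ 0.4755 -0.3254  0.1378] q [-0.25  0.27 -0.35  0.01 -0.95  0.38]
```

View pics/t6z.png

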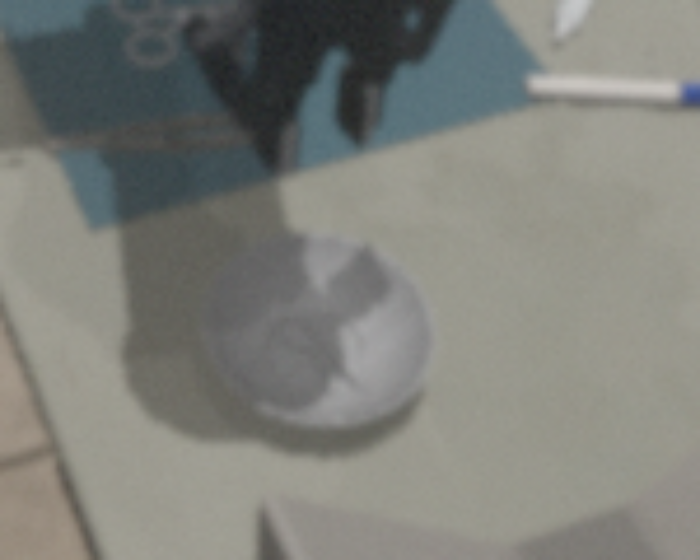

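Request:
servo_tool:
  delta_rot:
    - [0.4,-0.6,-93.5]
    - [0.4,-0.6,-93.5]
    - [0.4,-0.6,-93.5]
    - [0.4,-0.6,-93.5]
    - [0.4,-0.6,-93.5]
    - [0.4,-0.6,-93.5]
    - [0.4,-0.6,-93.5]
    - [0.4,-0.6,-93.5]
    - [0.4,-0.6,-93.5]
    - [0.4,-0.6,-93.5]
  translation:
    - [-13.4,-3.36,0.5]
    - [-13.4,-3.36,0.5]
    - [-13.4,-3.36,0.5]
    - [-13.4,-3.36,0.5]
    - [-13.4,-3.36,0.5]
    - [-13.4,-3.36,0.5]
    - [-13.4,-3.36,0.5]
    - [-13.4,-3.36,0.5]
    - [-13.4,-3.36,0.5]
    - [-13.4,-3.36,0.5]
  claw: [40,40,40,40,40,40,40,40,40,40]

```text
clock: 8.02
ee_pos: [0.5122, 0.022, 0.1163]
orientation: [-0.001, 0.996, -0.09, -0.003]
wrist_force: [0.0, -0.2, 0.6]
grip_width: 0.398
```

```bash
python3 -c "
from plan import *
to(*G('long',.08))
c=snap('top','t7.png')
a=cv2.imread('pics/t7.png')[130:240,300:440]
cv2.imwrite('pics/t7z.png',cv2.resize(a,None,fx=5,fy=5,interpolation=2))"
```

```text
rot [ -0.15   0.35 -21.35] trans [0.15  0.188 1.452] | mm 36.0 t 8.0167 F [ 0.  -0.2  0.6] grip 0.398 pos [0.5122 0.022  0.1163] q [ 0.42  0.21 -0.49 -0.01 -0.88  0.97]
```

View pics/t7z.png

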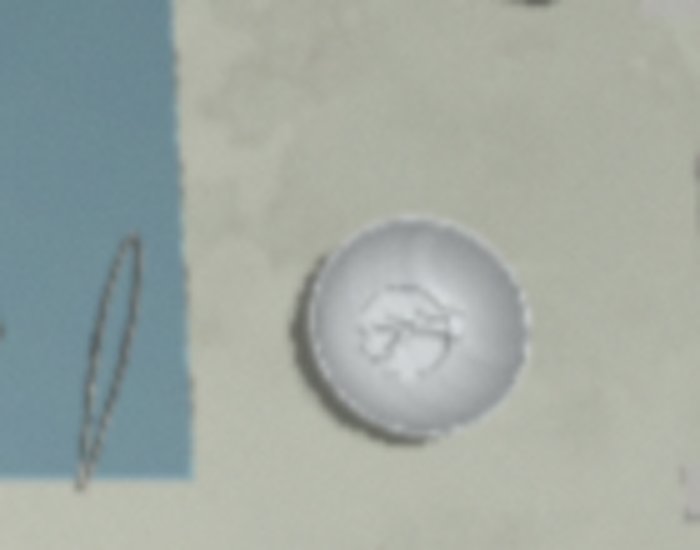

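Request:
servo_tool:
  delta_rot:
    - [-0.1,0.3,-21.3]
    - [-0.1,0.3,-21.3]
    - [-0.1,0.3,-21.3]
    - [-0.1,0.3,-21.3]
    - [-0.1,0.3,-21.3]
    - [-0.1,0.3,-21.3]
    - [-0.1,0.3,-21.3]
  translation:
    - [0.1,0.12,0.5]
    - [0.15,0.15,1.4]
    - [0.15,0.15,1.4]
    - [0.15,0.15,1.4]
    - [0.15,0.15,1.4]
    - [0.15,0.15,1.4]
    - [0.15,0.15,1.4]
  claw: [40,40,40,40,40,40,40]

```text
clock: 8.65
ee_pos: [0.5152, 0.0145, 0.0821]
orientation: [-0.001, 0.996, 0.089, 0.0]
wrist_force: [-0.4, 0.5, -0.6]
grip_width: 0.402
```

```bash
python3 -c "
from plan import *
to(*G('long',.003))"
```

```text
rot [-0.06 -0.03 -0.85] trans [-1.000e-03 -8.900e-02  3.166e+00] | mm 79.0 t 8.65 F [-0.4  0.5 -0.6] grip 0.402 pos [0.5152 0.0145 0.0821] q [ 0.41  0.25 -0.53 -0.   -0.79  1.34]
```

Request:
servo_tool:
  delta_rot:
    - [0,0,-0.8]
    - [0,0,-0.8]
    - [0,0,-0.8]
    - [0,0,-0.8]
    - [0,0,-0.8]
    - [0,0,-0.8]
    - [0,0,-0.8]
    - [0,0,-0.8]
    - [0,0,-0.8]
    - [0,0,-0.8]
  translation:
    - [0,-0.04,0.5]
    - [0,-0.08,1.2]
    - [0,-0.08,2]
    - [0,-0.08,2.6]
    - [0,-0.08,2.9]
    - [0,-0.08,3.05]
    - [0,-0.08,3.1]
    - [0,-0.08,3.1]
    - [0,-0.08,3.1]
    - [0,-0.08,3.1]
  claw: [40,40,40,40,40,40,40,40,40,40]

```text
clock: 9.48
ee_pos: [0.515, 0.0168, 0.0048]
orientation: [-0.001, 0.995, 0.098, 0.0]
wrist_force: [-0.1, 0.3, 0.3]
grip_width: 0.398
```

```bash
python3 -c "
from plan import *
to(*G('long',.003))
s=snap('side','s8.png')
b=cv2.imread('pics/s8.png')[150:250,210:340]
cv2.imwrite('pics/s8z.png',cv2.resize(b,None,fx=5.5,fy=5.5,interpolation=2))"
```

```text
rot [-0.06 -0.05  0.16] trans [-0.007 -0.002  0.074] | mm 1.0 t 9.4833 F [-0.1  0.3  0.3] grip 0.398 pos [0.515  0.0168 0.0048] q [ 0.41  0.37 -0.6  -0.   -0.6   1.35]
```

View pics/s8z.png

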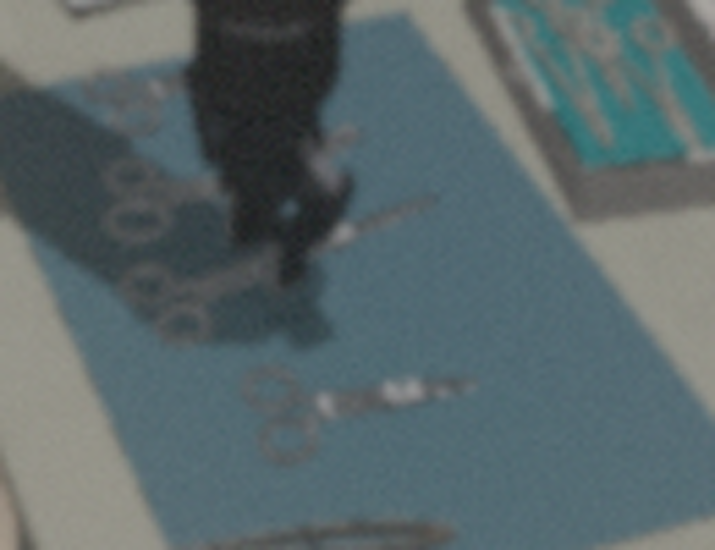

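Request:
servo_tool:
  delta_rot:
    - [0,0,0]
    - [0,0,0]
    - [0,0,0]
    - [0,0,0]
    - [0,0,0]
    - [0,0,0]
    - [0,0,0]
  translation:
    - [0,0,0.05]
    - [0,0,0.05]
    - [0,0,0.05]
    - [0,0,0.05]
    - [0,0,0.05]
    - [0,0,0.05]
    - [0,0,0.05]
  claw: [40,40,0,0,0,0,0]
  newtons: 50

```text
clock: 10.12
ee_pos: [0.5145, 0.0166, 0.003]
orientation: [-0.0, 0.995, 0.098, -0.0]
wrist_force: [-1.6, 0.6, 5.2]
grip_width: 0.138
```

```bash
python3 -c "
from plan import *
to(*G('long',.1))"
```

```text
rot [-0.05  0.02  0.17] trans [ 0.012 -0.009 -3.878] | mm 96.0 t 10.1167 F [-1.6  0.6  5.2] grip 0.138 pos [0.5145 0.0166 0.003 ] q [ 0.41  0.37 -0.6  -0.   -0.6   1.35]
```

Request:
servo_tool:
  delta_rot:
    - [0,0,0]
    - [0,0,0]
    - [0,0,0]
    - [0,0,0]
    - [0,0,0]
    - [0,0,0]
  translation:
    - [0,0,-0.3]
    - [0,0,-1.2]
    - [0,0,-2.3]
    - [0,0,-3.4]
    - [0,0,-4]
    - [0,0,-4]
  claw: [0,0,0,0,0,0]

```text
clock: 10.62
ee_pos: [0.5167, 0.0171, 0.1068]
orientation: [-0.001, 0.995, 0.098, 0.003]
wrist_force: [1.3, -0.1, -0.8]
grip_width: 0.134
```

```bash
python3 -c "
from plan import *
to(*S('long',.105))
s=snap('side','s9.png')
b=cv2.imread('pics/s9.png')[120:230,210:340]
cv2.imwrite('pics/s9z.png',cv2.resize(b,None,fx=5.4,fy=5.4,interpolation=2))"
```

```text
rot [-0.1  -0.33  3.72] trans [  4.661 -12.271   0.117] | mm 328.0 t 10.6167 F [ 1.3 -0.1 -0.8] grip 0.134 pos [0.5167 0.0171 0.1068] q [ 0.41  0.22 -0.5  -0.   -0.84  1.35]
```

View pics/s9z.png

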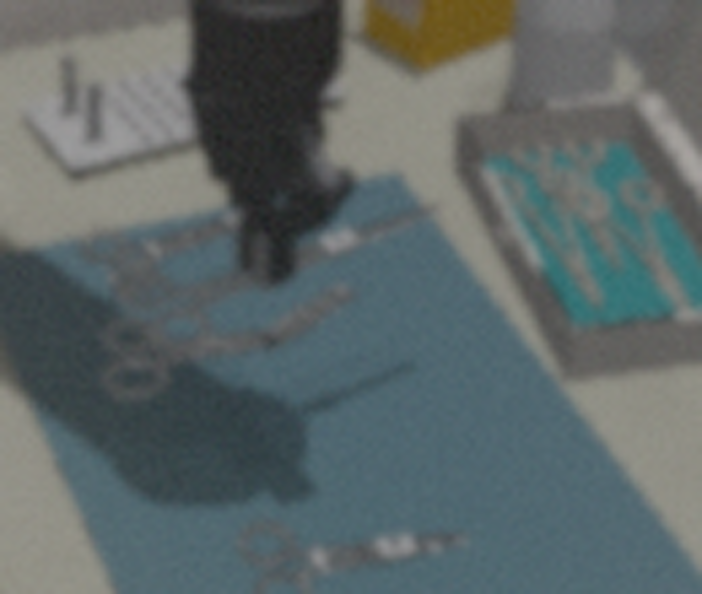

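Request:
servo_tool:
  delta_rot:
    - [0,-0.1,0.5]
    - [0,-0.2,1]
    - [0,-0.3,1.5]
    - [0,-0.3,2]
    - [0,-0.3,2.5]
    - [0,-0.3,3]
    - [-0.1,-0.3,3.4]
    - [-0.1,-0.3,3.7]
    - [-0.1,-0.3,3.7]
    - [-0.1,-0.3,3.7]
  translation:
    - [0.3,-0.8,0]
    - [0.8,-2,0]
    - [1.3,-3.4,0]
    - [1.8,-4.8,0]
    - [2.4,-6.2,0]
    - [2.9,-7.6,0]
    - [3.4,-9,0]
    - [3.95,-10.4,0]
    - [4.4,-11.6,0]
    - [4.66,-12.27,0.1]
  claw: [0,0,0,0,0,0,0,0,0,0]

```text
clock: 11.5
ee_pos: [0.5691, 0.3433, 0.0993]
orientation: [0.001, 0.998, 0.067, -0.003]
wrist_force: [0.2, -0.7, 0.3]
grip_width: 0.14
```

Request:
servo_tool:
  delta_rot:
    - [0,0,0]
    - [0,0,0]
    - [0,0,0]
    - [0,0,0]
  translation:
    - [0,0,0]
    - [0,0,0.2]
    - [0,0,0.2]
    - [0,0,0.2]
  claw: [0,0,0,0]

```text
clock: 11.83
ee_pos: [0.5684, 0.3387, 0.0944]
orientation: [0.001, 0.998, 0.065, -0.004]
wrist_force: [0.6, -0.6, -0.6]
grip_width: 0.137
```

```bash
python3 -c "
from plan import *
to(*S('long',.072))
from ov import *
s=vision.camera('side');c=vision.camera('top')
q=(.5086,.3325,.1317)
L=clamp(q,.175,.1)
draw(s,[],(200,60,320,170),5,'s10.png');draw(c,L+stringer(q),(80,70,220,230),3.7,'t10.png')"
```

```text
rot [ 0.13  0.44 -0.07] trans [ 0.123 -0.072  0.896] | mm 22.0 t 11.8333 F [ 0.6 -0.6 -0.6] grip 0.137 pos [0.5684 0.3387 0.0944] q [ 0.83  0.45 -0.18 -0.   -0.95  0.87]
```

View pics/s10.png

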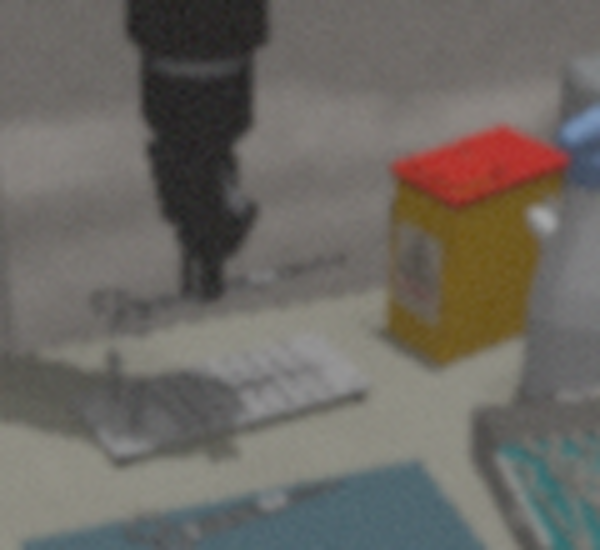

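View pics/t10.png

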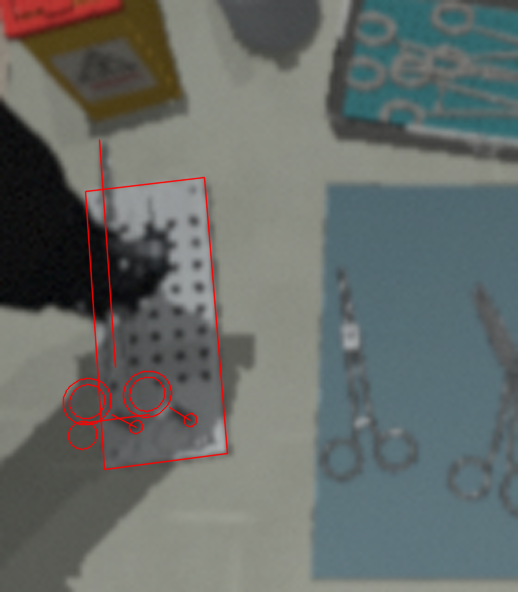

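Request:
servo_tool:
  delta_rot:
    - [0.1,0.4,0]
    - [0.1,0.4,0]
    - [0.1,0.4,0]
    - [0.1,0.4,0]
    - [0.1,0.4,0]
    - [0.1,0.4,0]
  translation:
    - [0.1,-0.05,0.3]
    - [0.12,-0.07,0.7]
    - [0.12,-0.07,0.9]
    - [0.12,-0.07,0.9]
    - [0.12,-0.07,0.9]
    - [0.12,-0.07,0.9]
  claw: [0,0,0,0,0,0]

```text
clock: 12.43
ee_pos: [0.5718, 0.3421, 0.0729]
orientation: [-0.0, 0.998, 0.066, 0.001]
wrist_force: [0.5, 1.2, -0.9]
grip_width: 0.137
```

```bash
python3 -c "
from plan import *
to(*S('long',.015))
from ov import *
s=vision.camera('side');c=vision.camera('top')
q=(.5086,.3325,.1317)
L=clamp(q,.175,.073)
draw(s,[],(205,90,285,150),9,'s11.png');draw(s,L,(205,90,285,150),9,'s11b.png');draw(c,L,(90,120,190,220),6,'t11.png');draw(c,[],(90,120,190,220),6,'t11b.png')"
```

```text
rot [-0.03 -0.07 -0.02] trans [-0.037  0.051  2.317] | mm 57.0 t 12.4333 F [ 0.5  1.2 -0.9] grip 0.137 pos [0.5718 0.3421 0.0729] q [ 0.83  0.47 -0.2   0.   -0.9   0.87]
```

View pics/s11b.png

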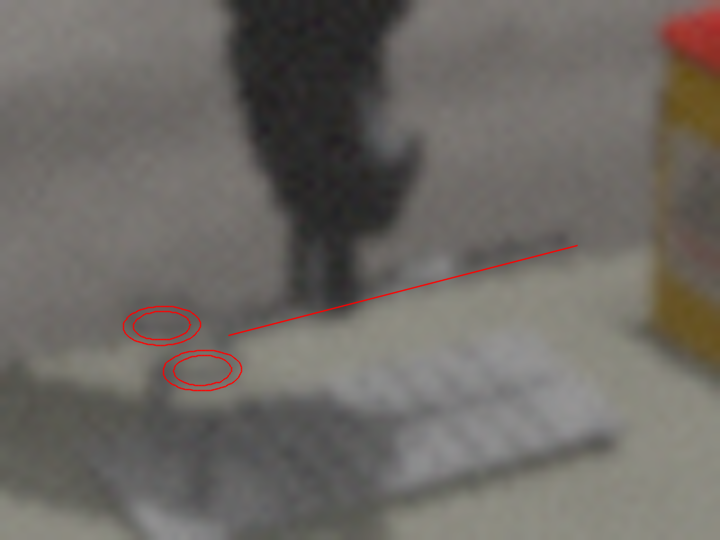

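View pics/t11.png

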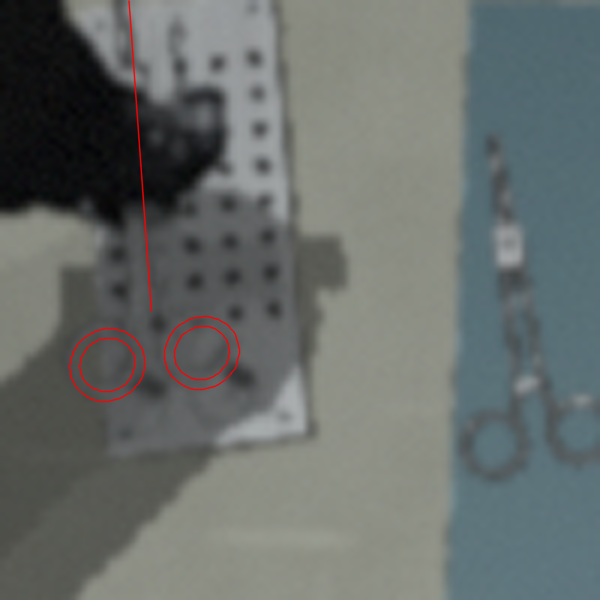

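View pics/t11b.png

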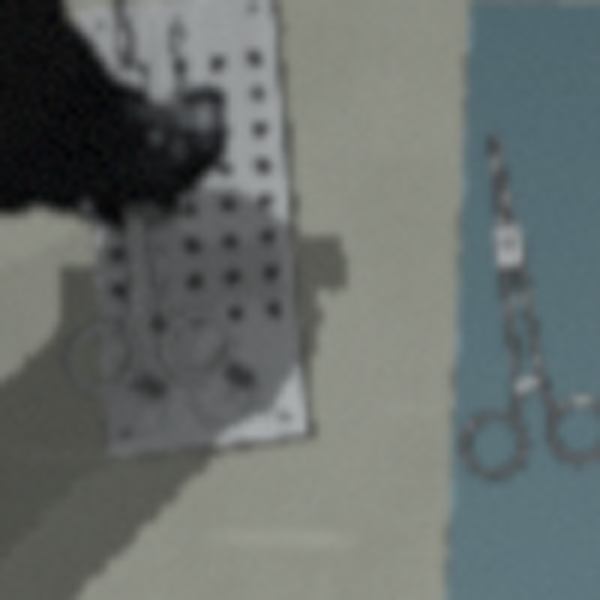

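Request:
servo_tool:
  delta_rot:
    - [0,0,0]
    - [0,0,0]
    - [0,0,0]
    - [0,0,0]
    - [0,0,0]
    - [0,0,0]
  translation:
    - [-0.04,0.05,0.2]
    - [-0.04,0.05,0.4]
    - [-0.04,0.05,0.6]
    - [-0.04,0.05,0.8]
    - [-0.04,0.05,0.8]
    - [-0.04,0.05,0.8]
  claw: [0,0,0,0,0,0]

```text
clock: 13.03
ee_pos: [0.5706, 0.3405, 0.0523]
orientation: [0.0, 0.998, 0.066, 0.0]
wrist_force: [0.4, -0.2, -1.0]
grip_width: 0.133
```

```bash
python3 -c "
from plan import *
to(*S('long',.015))
from ov import *
s=vision.camera('side');c=vision.camera('top')
q=(.5086,.3325,.1317)
z=env.get_state()['ee_pos'][2]
L=clamp(q,.175,z)
draw(s,[],(205,90,285,150),9,'s12.png');draw(c,[],(90,140,190,220),7,'t12b.png')"
```

```text
rot [ 0.   -0.02 -0.02] trans [ 0.019 -0.008  1.493] | mm 37.0 t 13.0333 F [ 0.4 -0.2 -1. ] grip 0.133 pos [0.5706 0.3405 0.0523] q [ 0.83  0.49 -0.22  0.   -0.86  0.87]
```

View pics/s12.png

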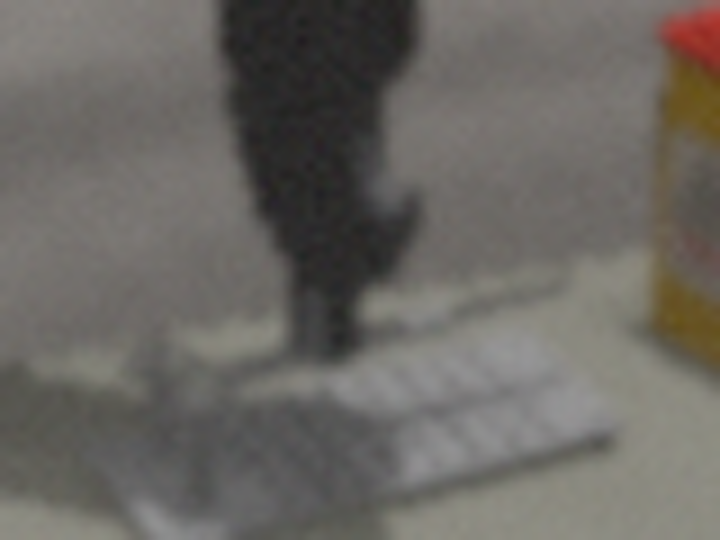

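View pics/t12b.png

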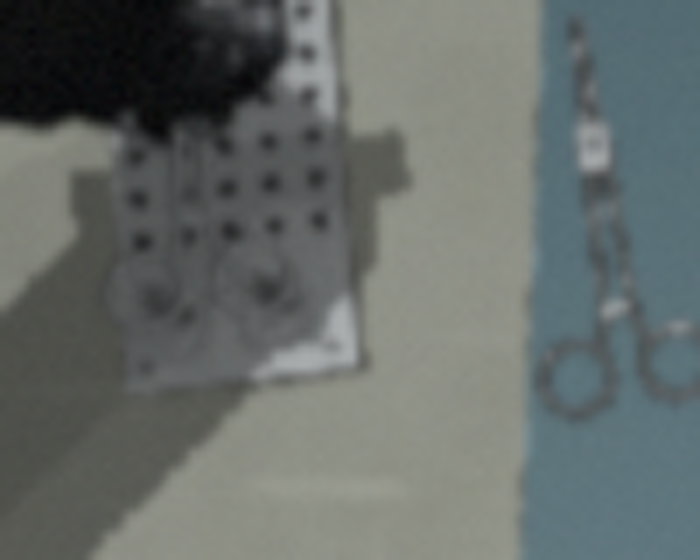

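Request:
servo_tool:
  delta_rot:
    - [0,0,0]
    - [0,0,0]
    - [0,0,0]
    - [0,0,0]
    - [0,0,0]
    - [0,0,0]
    - [0,0,0]
    - [0,0,0]
  translation:
    - [0.02,0.04,0.2]
    - [0.02,0.04,0.45]
    - [0.02,0.04,0.7]
    - [0.02,0.04,0.95]
    - [0.02,0.04,1.15]
    - [0.02,0.04,1.3]
    - [0.02,0.04,1.38]
    - [0.02,0.04,1.38]
  claw: [0,0,0,0,0,0,0,0]

```text
clock: 13.8
ee_pos: [0.5713, 0.3396, 0.0177]
orientation: [-0.0, 0.998, 0.066, 0.0]
wrist_force: [-0.6, -0.7, -0.4]
grip_width: 0.137
```

```bash
python3 -c "
from plan import *
to(*S('long',.015))
from ov import *
s=vision.camera('side');c=vision.camera('top')
draw(s,[],(205,90,285,150),9,'s13.png');draw(c,[],(90,140,190,220),7,'t13b.png')"
```

```text
rot [-0.   -0.02 -0.02] trans [-0.002 -0.046  0.11 ] | mm 2.0 t 13.8 F [-0.6 -0.7 -0.4] grip 0.137 pos [0.5713 0.3396 0.0177] q [ 0.83  0.53 -0.24  0.   -0.79  0.87]
```

View pics/s13.png

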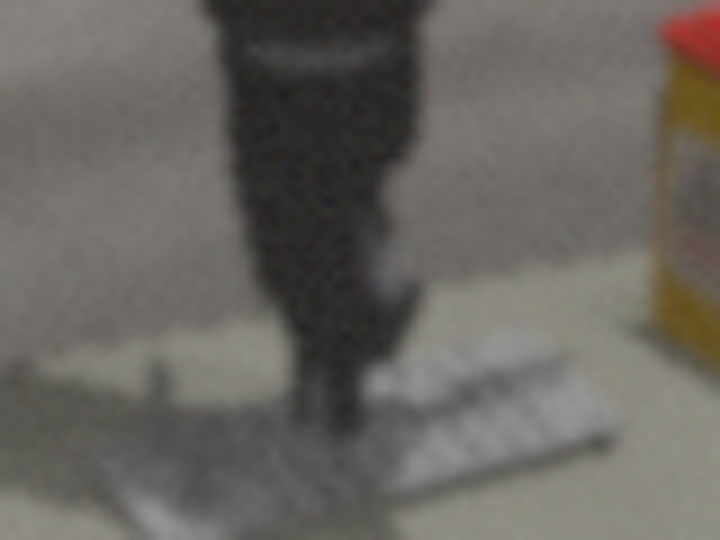

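View pics/t13b.png

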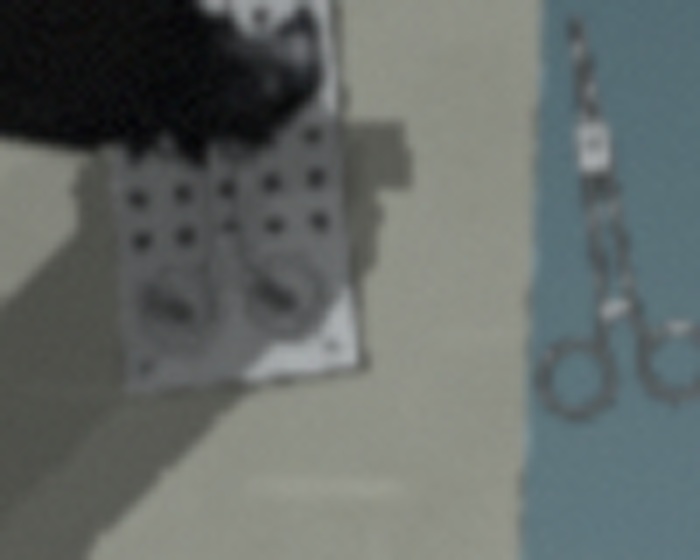

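Request:
servo_tool:
  delta_rot:
    - [0,0,0]
    - [0,0,0]
    - [0,0,0]
    - [0,0,0]
    - [0,0,0]
    - [0,0,0]
  translation:
    - [0,0,0.05]
    - [0,0,0.08]
    - [0,0,0.08]
    - [0,0,0.08]
    - [0,0,0.08]
    - [0,0,0.08]
  claw: [0,0,0,30,30,30]

```text
clock: 14.4
ee_pos: [0.5716, 0.34, 0.0167]
orientation: [-0.0, 0.998, 0.066, 0.001]
wrist_force: [0.7, -0.5, 0.1]
grip_width: 0.296
```

Request:
servo_tool:
  delta_rot:
    - [0,0,0]
    - [0,0,0]
    - [0,0,0]
    - [0,0,0]
    - [0,0,0]
    - [0,0,0]
  translation:
    - [0,0,-0.3]
    - [0,0,-1.1]
    - [0,0,-2.3]
    - [0,0,-3.3]
    - [0,0,-3.6]
    - [0,0,-3.6]
  claw: [40,40,40,40,40,40]

```text
clock: 14.9
ee_pos: [0.5728, 0.341, 0.1103]
orientation: [-0.002, 0.998, 0.066, 0.003]
wrist_force: [-0.5, 1.2, 0.6]
grip_width: 0.399
```

```bash
python3 -c "
from plan import *
to(*G('mid',.06))
to(*G('mid',.09))
from ov import *
s=vision.camera('side');c=vision.camera('top')
draw(s,[],(205,90,285,150),9,'s14.png');draw(c,[],(90,110,190,220),6,'t14b.png')"
```

```text
rot [-0.22 -0.35 -2.65] trans [-2.237  5.499  1.977] | mm 156.0 t 14.9 F [-0.5  1.2  0.6] grip 0.399 pos [0.5728 0.341  0.1103] q [ 0.83  0.43 -0.17  0.   -0.96  0.87]
rot [-0.22 -0.35 -2.65] trans [-2.23   5.494  0.777] | mm 149.0 t 14.9 F [-0.5  1.2  0.6] grip 0.399 pos [0.5728 0.341  0.1103] q [ 0.83  0.43 -0.17  0.   -0.96  0.87]
```

View pics/s14.png

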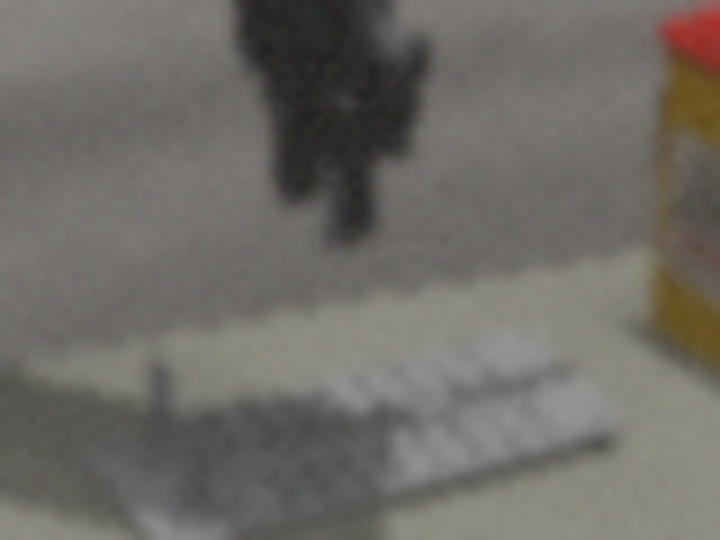

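View pics/t14b.png

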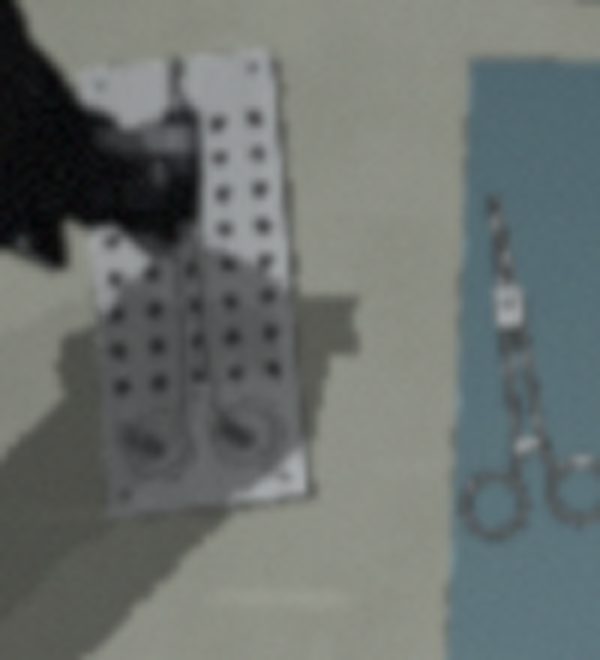

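Request:
servo_tool:
  delta_rot:
    - [-0.2,-0.3,-2.6]
    - [-0.2,-0.3,-2.6]
    - [-0.2,-0.3,-2.6]
    - [-0.2,-0.3,-2.6]
    - [-0.2,-0.3,-2.6]
    - [-0.2,-0.3,-2.6]
    - [-0.2,-0.3,-2.6]
    - [-0.2,-0.3,-2.6]
  translation:
    - [-0.5,1.2,0]
    - [-1,2.5,0.2]
    - [-1.5,4,0.6]
    - [-2.1,5.2,1.2]
    - [-2.23,5.5,1.9]
    - [-2.23,5.5,1.9]
    - [-2.23,5.5,1.9]
    - [-2.23,5.5,1.9]
  claw: [40,40,40,40,40,40,40,40]

```text
clock: 15.67
ee_pos: [0.5348, 0.1969, 0.0588]
orientation: [0.002, 0.996, 0.088, -0.002]
wrist_force: [0.2, 0.3, 0.8]
grip_width: 0.395
```

```bash
python3 -c "
from plan import *
to(*G('mid',.0035))"
```

```text
rot [ 0.18  0.23 -0.05] trans [ 0.051 -0.031  2.212] | mm 55.0 t 15.6667 F [0.2 0.3 0.8] grip 0.395 pos [0.5348 0.1969 0.0588] q [ 0.7   0.36 -0.43  0.   -0.78  1.05]
```

Request:
servo_tool:
  delta_rot:
    - [0.1,0.2,0]
    - [0.1,0.2,0]
    - [0.1,0.2,0]
    - [0.1,0.2,0]
    - [0.1,0.2,0]
    - [0.1,0.2,0]
    - [0.1,0.2,0]
    - [0.1,0.2,0]
  translation:
    - [0.05,-0.03,0.5]
    - [0.05,-0.03,1.2]
    - [0.05,-0.03,1.7]
    - [0.05,-0.03,2]
    - [0.05,-0.03,2.15]
    - [0.05,-0.03,2.15]
    - [0.05,-0.03,2.15]
    - [0.05,-0.03,2.15]
  claw: [40,40,40,40,40,40,40,40]

```text
clock: 16.33
ee_pos: [0.5357, 0.1976, 0.0058]
orientation: [0.0, 0.996, 0.088, 0.0]
wrist_force: [0.7, -0.2, 0.3]
grip_width: 0.4
```

```bash
python3 -c "
from plan import *
to(*G('mid',.0035))
from ov import *
s=vision.camera('side');c=vision.camera('top')
draw(s,[],(210,130,300,200),8,'s15.png')"
```

```text
rot [ 0.03 -0.04 -0.05] trans [ 0.001 -0.002  0.094] | mm 2.0 t 16.3333 F [ 0.7 -0.2  0.3] grip 0.4 pos [0.5357 0.1976 0.0058] q [ 0.7   0.43 -0.48  0.   -0.66  1.05]
```

View pics/s15.png

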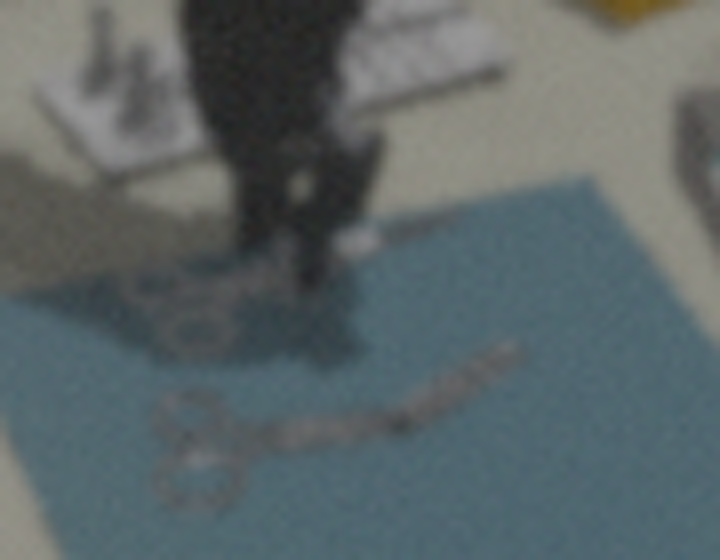

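Request:
servo_tool:
  delta_rot:
    - [0,0,0]
    - [0,0,0]
    - [0,0,0]
    - [0,0,0]
    - [0,0,0]
    - [0,0,0]
    - [0,0,0]
  translation:
    - [0,0,0.08]
    - [0,0,0.08]
    - [0,0,0.08]
    - [0,0,0.08]
    - [0,0,0.08]
    - [0,0,0.08]
    - [0,0,0.08]
  claw: [40,40,0,0,0,0,0]
  newtons: 50

```text
clock: 17.02
ee_pos: [0.5352, 0.197, 0.0033]
orientation: [0.0, 0.996, 0.088, -0.0]
wrist_force: [-0.5, 0.2, 4.0]
grip_width: 0.138
```

Request:
servo_tool:
  delta_rot:
    - [0,0,0]
    - [0,0,0]
    - [0,0,0]
    - [0,0,0]
    - [0,0,0]
    - [0,0,0]
  translation:
    - [0,0,-0.3]
    - [0,0,-1.2]
    - [0,0,-2.3]
    - [0,0,-3.4]
    - [0,0,-4]
    - [0,0,-4]
  claw: [0,0,0,0,0,0]

```text
clock: 17.52
ee_pos: [0.5371, 0.1984, 0.1074]
orientation: [-0.001, 0.996, 0.089, 0.003]
wrist_force: [0.8, 0.3, -1.6]
grip_width: 0.135
```

```bash
sed -i "s/def S(n,z): return W('str',\[GX\[n\],0,z\])/def S(n,z): return W('str',[GX[n],-.001,z])/" plan.py; python3 -c "
from plan import *
to(*S('mid',.10))"
```

```text
rot [-0.1  -0.31  2.62] trans [ 1.82  -5.349  0.312] | mm 141.0 t 17.5167 F [ 0.8  0.3 -1.6] grip 0.135 pos [0.5371 0.1984 0.1074] q [ 0.7   0.3  -0.38  0.   -0.88  1.05]
```

Request:
servo_tool:
  delta_rot:
    - [-0.1,-0.3,2.6]
    - [-0.1,-0.3,2.6]
    - [-0.1,-0.3,2.6]
    - [-0.1,-0.3,2.6]
    - [-0.1,-0.3,2.6]
    - [-0.1,-0.3,2.6]
    - [-0.1,-0.3,2.6]
    - [-0.1,-0.3,2.6]
    - [-0.1,-0.3,2.6]
    - [-0.1,-0.3,2.6]
  translation:
    - [0.2,-0.6,0]
    - [0.6,-1.7,0]
    - [1,-3,0]
    - [1.5,-4.2,0]
    - [1.7,-5,0.1]
    - [1.82,-5.35,0.3]
    - [1.82,-5.35,0.8]
    - [1.82,-5.35,1.2]
    - [1.82,-5.35,1.3]
    - [1.82,-5.35,1.3]
  claw: [0,0,0,0,0,0,0,0,0,0]

```text
clock: 18.35
ee_pos: [0.5554, 0.3347, 0.0686]
orientation: [0.003, 0.998, 0.065, -0.004]
wrist_force: [-0.7, -0.9, -0.3]
grip_width: 0.134
```

```bash
python3 -c "
from plan import *
to(*S('mid',.052))
to(*S('mid',.0225))
from ov import *
s=vision.camera('side');c=vision.camera('top')
draw(s,[],(205,90,285,150),9,'s16.png');draw(c,[],(90,140,190,220),7,'t16b.png')"
```

```text
rot [ 0.29  0.5  -0.08] trans [ 0.137 -0.121  0.661] | mm 17.0 t 18.35 F [-0.7 -0.9 -0.3] grip 0.134 pos [0.5554 0.3347 0.0686] q [ 0.84  0.46 -0.23 -0.   -0.89  0.86]
rot [ 0.29  0.5  -0.08] trans [ 0.147 -0.127  1.841] | mm 46.0 t 18.35 F [-0.7 -0.9 -0.3] grip 0.134 pos [0.5554 0.3347 0.0686] q [ 0.84  0.46 -0.23 -0.   -0.89  0.86]
```

View pics/s16.png

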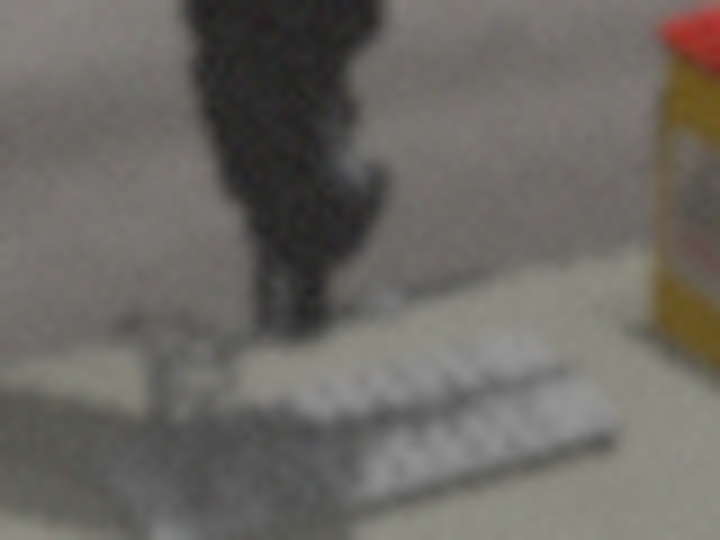

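View pics/t16b.png

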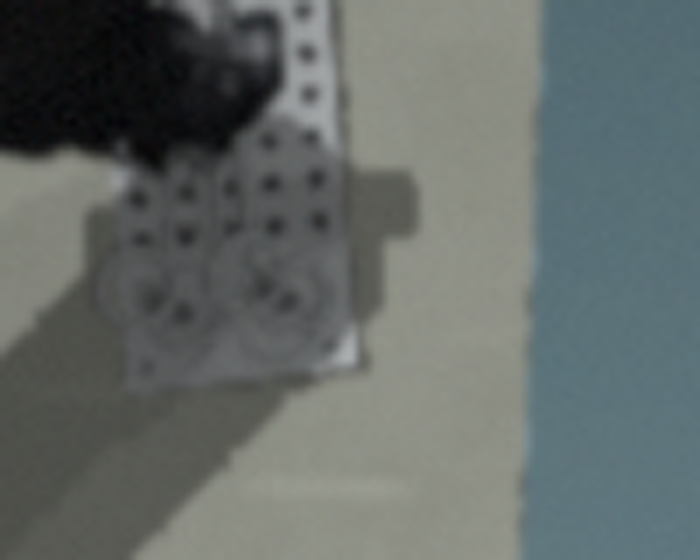

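Request:
servo_tool:
  delta_rot:
    - [0.3,0.5,0]
    - [0.3,0.5,0]
    - [0.3,0.5,0]
    - [0.3,0.5,0]
    - [0.3,0.5,0]
    - [0.3,0.5,0]
    - [0.3,0.5,0]
  translation:
    - [0.06,-0.05,-0.05]
    - [0.12,-0.1,-0.05]
    - [0.13,-0.11,0.1]
    - [0.13,-0.11,0.3]
    - [0.13,-0.11,0.5]
    - [0.13,-0.11,0.6]
    - [0.13,-0.11,0.6]
  claw: [0,0,0,0,0,0,0]

```text
clock: 19.03
ee_pos: [0.5586, 0.3394, 0.0542]
orientation: [-0.001, 0.998, 0.066, 0.001]
wrist_force: [-0.3, -0.2, -1.5]
grip_width: 0.139
```

```bash
python3 -c "
from plan import *
to(*S('mid',.0225))
from ov import *
c=vision.camera('top')
draw(c,[],(90,140,190,220),7,'t17b.png')"
```

```text
rot [-0.07 -0.08 -0.03] trans [-0.022  0.051  1.266] | mm 31.0 t 19.0333 F [-0.3 -0.2 -1.5] grip 0.139 pos [0.5586 0.3394 0.0542] q [ 0.84  0.48 -0.24 -0.   -0.85  0.86]
```

View pics/t17b.png

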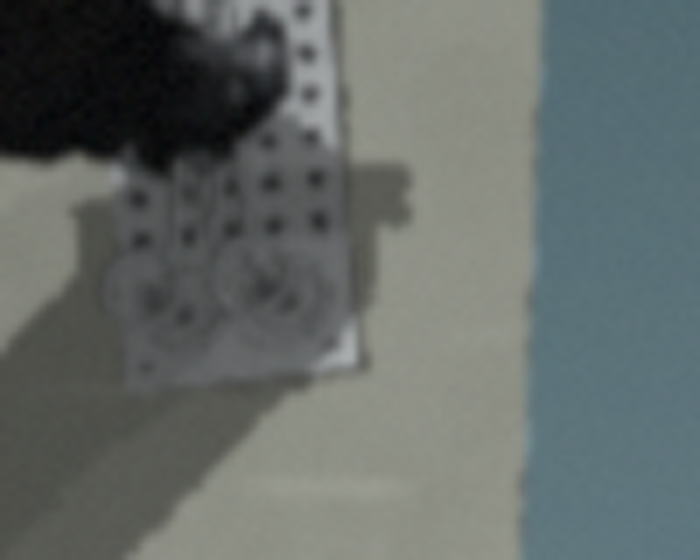

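Request:
servo_tool:
  delta_rot:
    - [0,0,0]
    - [0,0,0]
    - [0,0,0]
    - [0,0,0]
    - [0,0,0]
    - [0,0,0]
    - [0,0,0]
    - [0,0,0]
  translation:
    - [-0.02,0.05,0.2]
    - [-0.02,0.05,0.45]
    - [-0.02,0.05,0.7]
    - [-0.02,0.05,0.9]
    - [-0.02,0.05,1.05]
    - [-0.02,0.05,1.15]
    - [-0.02,0.05,1.15]
    - [-0.02,0.05,1.15]
  claw: [0,0,0,0,0,0,0,0]

```text
clock: 19.75
ee_pos: [0.5589, 0.3386, 0.0264]
orientation: [-0.001, 0.998, 0.066, 0.001]
wrist_force: [-0.9, -0.4, -0.8]
grip_width: 0.137
```

```bash
python3 -c "
from plan import *
to(*S('mid',.0225))
from ov import *
c=vision.camera('top')
draw(c,[],(90,140,190,220),7,'t18b.png')"
```

```text
rot [-0.12 -0.16 -0.02] trans [-0.028  0.018  0.158] | mm 4.0 t 19.75 F [-0.9 -0.4 -0.8] grip 0.137 pos [0.5589 0.3386 0.0264] q [ 0.84  0.51 -0.27  0.   -0.79  0.86]
```

View pics/t18b.png

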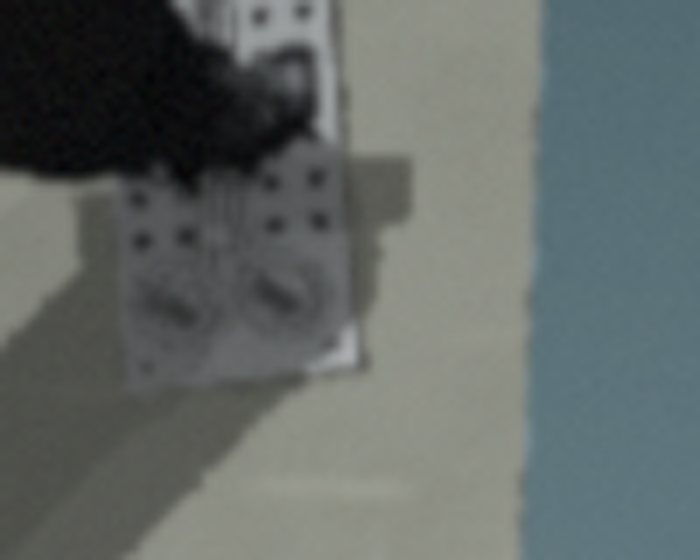

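Request:
servo_tool:
  delta_rot:
    - [0,0,0]
    - [0,0,0]
    - [0,0,0]
    - [0,0,0]
    - [0,0,0]
    - [0,0,0]
    - [0,0,0]
    - [0,0,0]
  translation:
    - [0,0,0.05]
    - [0,0,0.1]
    - [0,0,0.1]
    - [0,0,0.1]
    - [0,0,0.1]
    - [0,0,0.1]
    - [0,0,0.1]
    - [0,0,0.1]
  claw: [0,0,0,0,30,30,30,30]

```text
clock: 20.47
ee_pos: [0.559, 0.3387, 0.0242]
orientation: [-0.001, 0.998, 0.066, 0.001]
wrist_force: [-0.5, -0.2, 0.4]
grip_width: 0.304
```

Request:
servo_tool:
  delta_rot:
    - [0,0,0]
    - [0,0,0]
    - [0,0,0]
    - [0,0,0]
    - [0,0,0]
    - [0,0,0]
  translation:
    - [0,0,-0.3]
    - [0,0,-1.1]
    - [0,0,-2.3]
    - [0,0,-3.2]
    - [0,0,-3.4]
    - [0,0,-3.4]
  claw: [40,40,40,40,40,40]

```text
clock: 20.97
ee_pos: [0.5598, 0.3394, 0.1123]
orientation: [-0.003, 0.998, 0.066, 0.003]
wrist_force: [0.8, -0.2, -0.0]
grip_width: 0.395
```

```bash
python3 -c "
from plan import *
to(*G('short',.09))
from ov import *
s=vision.camera('side');c=vision.camera('top')
draw(s,[],(205,90,285,150),9,'s19.png');draw(c,[],(90,110,190,220),6,'t19.png')"
```

```text
rot [-0.35 -0.36 14.99] trans [-3.959 17.173  0.773] | mm 440.0 t 20.9667 F [ 0.8 -0.2 -0. ] grip 0.395 pos [0.5598 0.3394 0.1123] q [ 0.84  0.41 -0.19  0.   -0.96  0.86]
```

View pics/t19.png

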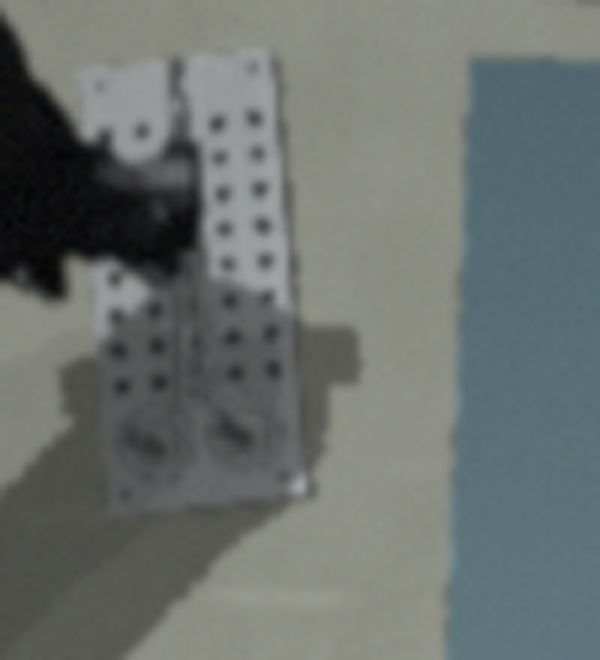

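Request:
servo_tool:
  delta_rot:
    - [-0.3,-0.3,15]
    - [-0.3,-0.3,15]
    - [-0.3,-0.3,15]
    - [-0.3,-0.3,15]
    - [-0.3,-0.3,15]
    - [-0.3,-0.3,15]
    - [-0.3,-0.3,15]
    - [-0.3,-0.3,15]
    - [-0.3,-0.3,15]
    - [-0.3,-0.3,15]
  translation:
    - [-0.25,1.1,0]
    - [-0.6,2.6,0]
    - [-1,4.2,0]
    - [-1.4,5.8,0]
    - [-1.7,7.4,0]
    - [-2.1,9,0]
    - [-2.5,10.6,0]
    - [-2.8,12.2,0.2]
    - [-3.2,13.8,0.4]
    - [-3.55,15.4,0.6]
  claw: [40,40,40,40,40,40,40,40,40,40]

```text
clock: 21.9
ee_pos: [0.5196, -0.0568, 0.0917]
orientation: [0.002, 0.998, -0.065, -0.002]
wrist_force: [0.6, -0.2, 0.1]
grip_width: 0.394
```

```bash
python3 -c "
from plan import *
to(*G('short',.06))"
```

```text
rot [ 0.19  0.24 -0.01] trans [0.167 1.677 1.274] | mm 52.0 t 21.9 F [ 0.6 -0.2  0.1] grip 0.394 pos [ 0.5196 -0.0568  0.0917] q [ 0.27  0.25 -0.5   0.   -0.82  1.17]
```

Request:
servo_tool:
  delta_rot:
    - [0.1,0.2,0]
    - [0.1,0.2,0]
    - [0.1,0.2,0]
    - [0.1,0.2,0]
    - [0.1,0.2,0]
    - [0.1,0.2,0]
    - [0.1,0.2,0]
  translation:
    - [0.05,0.8,0.3]
    - [0.1,1.5,0.8]
    - [0.1,1.6,1.25]
    - [0.1,1.6,1.25]
    - [0.1,1.6,1.25]
    - [0.1,1.6,1.25]
    - [0.1,1.6,1.25]
  claw: [40,40,40,40,40,40,40]

```text
clock: 22.48
ee_pos: [0.5188, -0.0943, 0.0622]
orientation: [0.001, 0.998, -0.065, 0.001]
wrist_force: [1.0, 0.3, 0.4]
grip_width: 0.396
```

```bash
python3 -c "
from plan import *
to(*G('short',.0035))"
```

```text
rot [ 0.06 -0.1   0.04] trans [-0.005  0.188  2.347] | mm 58.0 t 22.4833 F [1.  0.3 0.4] grip 0.396 pos [ 0.5188 -0.0943  0.0622] q [ 0.19  0.29 -0.53  0.   -0.75  1.25]
```

Request:
servo_tool:
  delta_rot:
    - [0,0,0]
    - [0,0,0]
    - [0,0,0]
    - [0,0,0]
    - [0,0,0]
    - [0,0,0]
    - [0,0,0]
    - [0,0,0]
  translation:
    - [0,0.15,0.5]
    - [0,0.18,1.2]
    - [0,0.18,1.8]
    - [0,0.18,2.1]
    - [0,0.18,2.25]
    - [0,0.18,2.25]
    - [0,0.18,2.25]
    - [0,0.18,2.25]
  claw: [40,40,40,40,40,40,40,40]

```text
clock: 23.15
ee_pos: [0.5185, -0.0992, 0.0064]
orientation: [0.0, 0.998, -0.065, 0.001]
wrist_force: [0.5, 0.5, 1.1]
grip_width: 0.402
```

```bash
python3 -c "
from plan import *
to(*G('short',.0035))
from ov import *
s=vision.camera('side')
draw(s,[],(220,180,320,260),7,'s20.png')"
```

```text
rot [ 0.04 -0.15 -0.  ] trans [-0.016 -0.006  0.115] | mm 2.0 t 23.15 F [0.5 0.5 1.1] grip 0.402 pos [ 0.5185 -0.0992  0.0064] q [ 0.18  0.38 -0.58  0.   -0.61  1.25]
```

View pics/s20.png

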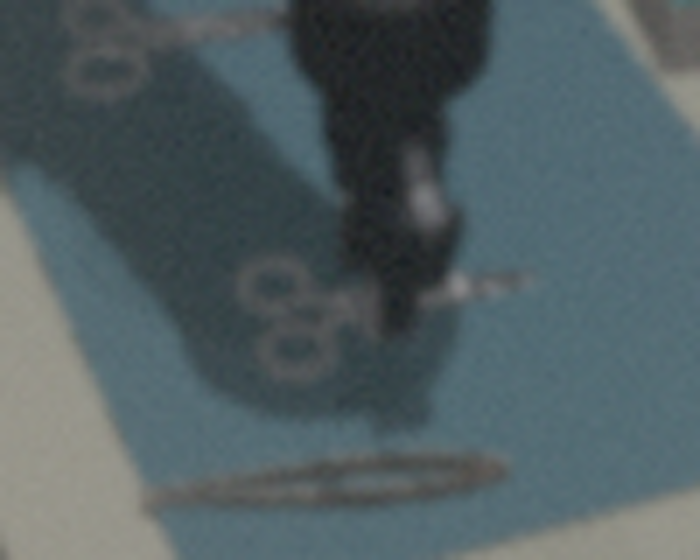

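Request:
servo_tool:
  delta_rot:
    - [0,0,0]
    - [0,0,0]
    - [0,0,0]
    - [0,0,0]
    - [0,0,0]
    - [0,0,0]
    - [0,0,0]
  translation:
    - [0,0,0.1]
    - [0,0,0.1]
    - [0,0,0.1]
    - [0,0,0.1]
    - [0,0,0.1]
    - [0,0,0.1]
    - [0,0,0.1]
  claw: [40,40,0,0,0,0,0]
  newtons: 50

```text
clock: 23.78
ee_pos: [0.518, -0.0995, 0.0033]
orientation: [0.001, 0.998, -0.065, 0.001]
wrist_force: [-1.7, -0.7, 5.1]
grip_width: 0.133
```

Request:
servo_tool:
  delta_rot:
    - [0,0,0]
    - [0,0,0]
    - [0,0,0]
    - [0,0,0]
    - [0,0,0]
    - [0,0,0]
  translation:
    - [0,0,-0.3]
    - [0,0,-1.2]
    - [0,0,-2.3]
    - [0,0,-3.4]
    - [0,0,-4]
    - [0,0,-4]
  claw: [0,0,0,0,0,0]

```text
clock: 24.28
ee_pos: [0.5201, -0.0992, 0.1071]
orientation: [0.0, 0.998, -0.065, 0.004]
wrist_force: [0.7, 0.3, -0.7]
grip_width: 0.139
```

```bash
python3 -c "
from plan import *
to(*S('short',.10))"
```

```text
rot [  0.04  -0.44 -14.98] trans [ -1.214 -17.417   0.28 ] | mm 436.0 t 24.2833 F [ 0.7  0.3 -0.7] grip 0.139 pos [ 0.5201 -0.0992  0.1071] q [ 0.18  0.23 -0.48  0.   -0.85  1.26]
```

Request:
servo_tool:
  delta_rot:
    - [0,0,-2]
    - [0,-0.2,-5]
    - [0,-0.4,-8]
    - [0,-0.4,-11]
    - [0,-0.4,-14]
    - [0,-0.4,-15]
    - [0,-0.4,-15]
    - [0,-0.4,-15]
    - [0,-0.4,-15]
    - [0,-0.4,-15]
  translation:
    - [-0.05,-0.8,0]
    - [-0.15,-2.1,0]
    - [-0.25,-3.7,0]
    - [-0.37,-5.3,0]
    - [-0.48,-6.9,0]
    - [-0.6,-8.5,0]
    - [-0.7,-10.1,0]
    - [-0.8,-11.7,0]
    - [-0.93,-13.3,0]
    - [-1.04,-14.9,0]
  claw: [0,0,0,0,0,0,0,0,0,0]

```text
clock: 25.12
ee_pos: [0.5397, 0.2752, 0.1022]
orientation: [0.001, 0.998, 0.066, -0.003]
wrist_force: [1.3, -0.5, 0.0]
grip_width: 0.136
```

Request:
servo_tool:
  delta_rot:
    - [0,0,0]
    - [0,0,0]
    - [0,0,0]
    - [0,0,0]
    - [0,0,0]
    - [0,0,0]
  translation:
    - [0.2,-1.2,0]
    - [0.4,-2.1,0]
    - [0.45,-2.45,0]
    - [0.45,-2.45,0.4]
    - [0.45,-2.45,0.8]
    - [0.45,-2.45,0.8]
  claw: [0,0,0,0,0,0]

```text
clock: 25.62
ee_pos: [0.5417, 0.3332, 0.0793]
orientation: [0.002, 0.998, 0.065, -0.005]
wrist_force: [-0.7, -0.7, -0.1]
grip_width: 0.137
```

```bash
python3 -c "
from plan import *
to(*S('short',.07))
to(*S('short',.054))"
```

```text
rot [ 0.17  0.59 -0.09] trans [ 0.206 -0.107  0.371] | mm 10.0 t 25.6167 F [-0.7 -0.7 -0.1] grip 0.137 pos [0.5417 0.3332 0.0793] q [ 0.85  0.43 -0.25 -0.01 -0.9   0.85]
rot [ 0.17  0.59 -0.09] trans [ 0.213 -0.109  1.011] | mm 25.0 t 25.6167 F [-0.7 -0.7 -0.1] grip 0.137 pos [0.5417 0.3332 0.0793] q [ 0.85  0.43 -0.25 -0.01 -0.9   0.85]
```

Request:
servo_tool:
  delta_rot:
    - [0.1,0.5,0]
    - [0.1,0.5,0]
    - [0.1,0.5,0]
    - [0.1,0.5,0]
    - [0.1,0.5,0]
    - [0.1,0.5,0]
    - [0.1,0.5,0]
  translation:
    - [0.1,-0.05,0]
    - [0.19,-0.1,0.1]
    - [0.19,-0.1,0.4]
    - [0.19,-0.1,0.6]
    - [0.19,-0.1,0.8]
    - [0.19,-0.1,0.95]
    - [0.19,-0.1,0.95]
  claw: [0,0,0,0,0,0,0]

```text
clock: 26.2
ee_pos: [0.5472, 0.3381, 0.0576]
orientation: [-0.0, 0.998, 0.065, 0.001]
wrist_force: [-0.7, 0.3, -1.5]
grip_width: 0.138
```

```bash
python3 -c "
from plan import *
to(*S('short',.0295))
from ov import *
c=vision.camera('top');s=vision.camera('side')
draw(c,[],(90,140,190,220),7,'t21.png');draw(s,[],(205,90,285,150),9,'s21.png')"
```

```text
rot [-0.02 -0.08 -0.04] trans [-0.042  0.059  1.123] | mm 28.0 t 26.2 F [-0.7  0.3 -1.5] grip 0.138 pos [0.5472 0.3381 0.0576] q [ 0.86  0.46 -0.27  0.   -0.84  0.84]
```

View pics/t21.png

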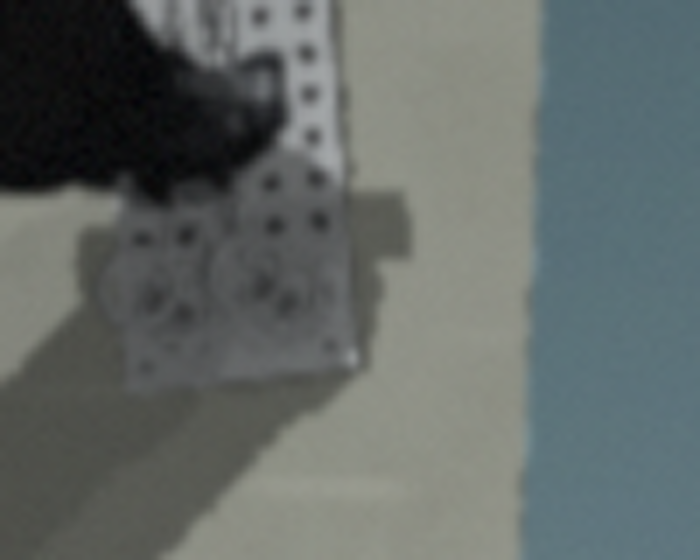

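View pics/s21.png

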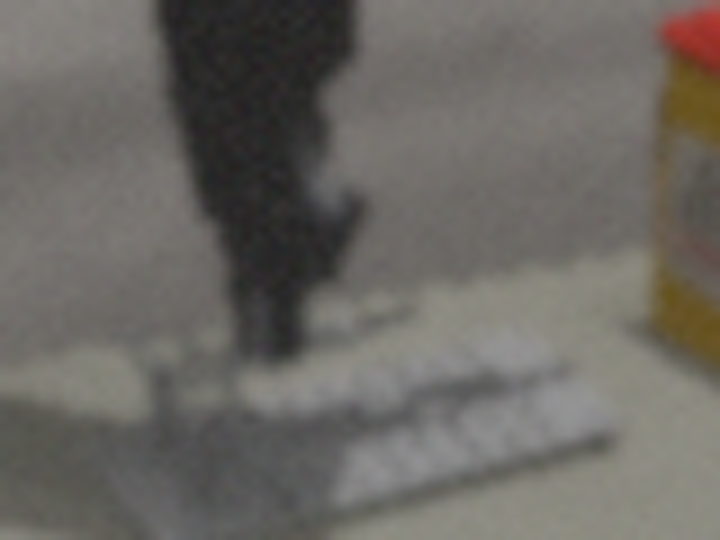

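Request:
servo_tool:
  delta_rot:
    - [0,0,0]
    - [0,0,0]
    - [0,0,0]
    - [0,0,0]
    - [0,0,0]
    - [0,0,0]
    - [0,0,0]
  translation:
    - [-0.03,0.06,0.2]
    - [-0.03,0.06,0.4]
    - [-0.03,0.06,0.6]
    - [-0.03,0.06,0.8]
    - [-0.03,0.06,0.95]
    - [-0.03,0.06,1]
    - [-0.03,0.06,1]
  claw: [0,0,0,0,0,0,0]

```text
clock: 26.88
ee_pos: [0.547, 0.3369, 0.0331]
orientation: [-0.0, 0.998, 0.066, 0.001]
wrist_force: [-0.2, 1.1, -0.7]
grip_width: 0.138
```

```bash
python3 -c "
from plan import *
to(*S('short',.0295))
from ov import *
c=vision.camera('top');s=vision.camera('side')
draw(c,[],(90,140,190,220),7,'t22.png');draw(s,[],(205,90,285,150),9,'s22.png')"
```

```text
rot [-0.04 -0.11 -0.02] trans [-0.026  0.011  0.143] | mm 3.0 t 26.8833 F [-0.2  1.1 -0.7] grip 0.138 pos [0.547  0.3369 0.0331] q [ 0.86  0.49 -0.29  0.   -0.79  0.85]
```

View pics/t22.png

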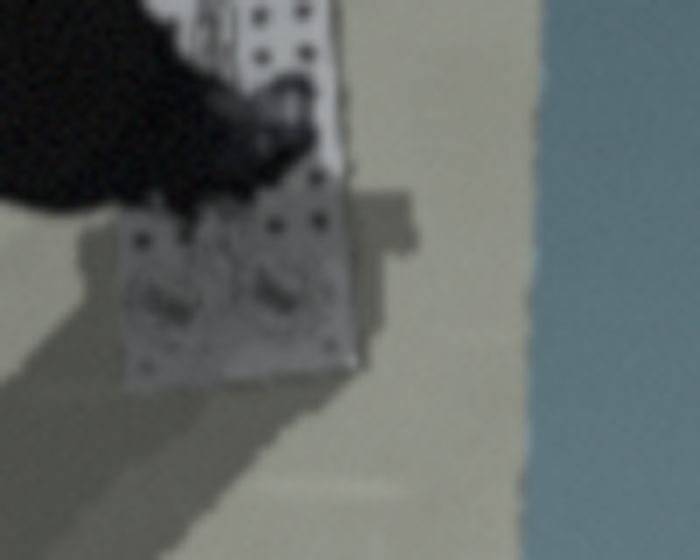

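Request:
servo_tool:
  delta_rot:
    - [0,0,0]
    - [0,0,0]
    - [0,0,0]
    - [0,0,0]
    - [0,0,0]
    - [0,0,0]
    - [0,0,0]
    - [0,0,0]
  translation:
    - [0,0,0.05]
    - [0,0,0.08]
    - [0,0,0.08]
    - [0,0,0.08]
    - [0,0,0.08]
    - [0,0,0.08]
    - [0,0,0.08]
    - [0,0,0.08]
  claw: [0,0,0,0,30,30,30,30]

```text
clock: 27.65
ee_pos: [0.5472, 0.3371, 0.0318]
orientation: [-0.001, 0.998, 0.066, 0.001]
wrist_force: [0.1, -0.6, 0.1]
grip_width: 0.3
```

Request:
servo_tool:
  delta_rot:
    - [0,0,0]
    - [0,0,0]
    - [0,0,0]
    - [0,0,0]
    - [0,0,0]
    - [0,0,0]
    - [0,0,0]
  translation:
    - [0,0,-0.3]
    - [0,0,-1.1]
    - [0,0,-2.3]
    - [0,0,-3.6]
    - [0,0,-4.5]
    - [0,2,-4.5]
    - [0,3.5,-4.5]
  claw: [40,40,40,40,40,40,40]

```text
clock: 28.23
ee_pos: [0.5586, 0.2557, 0.1468]
orientation: [-0.002, 0.998, 0.067, 0.003]
wrist_force: [1.0, -0.6, -0.4]
grip_width: 0.4
```

Request:
servo_tool:
  delta_rot:
    - [0,0,0]
    - [0,0,0]
    - [0,0,0]
    - [0,0,0]
    - [0,0,0]
    - [0,0,0]
    - [0,0,0]
  translation:
    - [0,1,0]
    - [0,2.5,0]
    - [0,4,0]
    - [0,5.5,0]
    - [0,7,0]
    - [0,7,0]
    - [0,7,0]
  claw: [40,40,40,40,40,40,40]

```text
clock: 28.82
ee_pos: [0.581, 0.0788, 0.1446]
orientation: [-0.001, 0.998, 0.064, 0.002]
wrist_force: [0.8, 0.1, 0.7]
grip_width: 0.4
```

```bash
python3 -c "
from plan import *
print(env.get_state()['clock'],env.get_state()['ee_pos'])
from ov import *
c=vision.camera('top');s=vision.camera('side')
draw(c,[],(90,110,190,210),6,'t23.png');draw(s,[],(205,105,285,165),9,'s23.png');draw(c,[],(0,0,512,384),1.5,'t23f.png')"
```

```text
28.8167 [0.58095454 0.07875078 0.14464128]
```

View pics/t23.png

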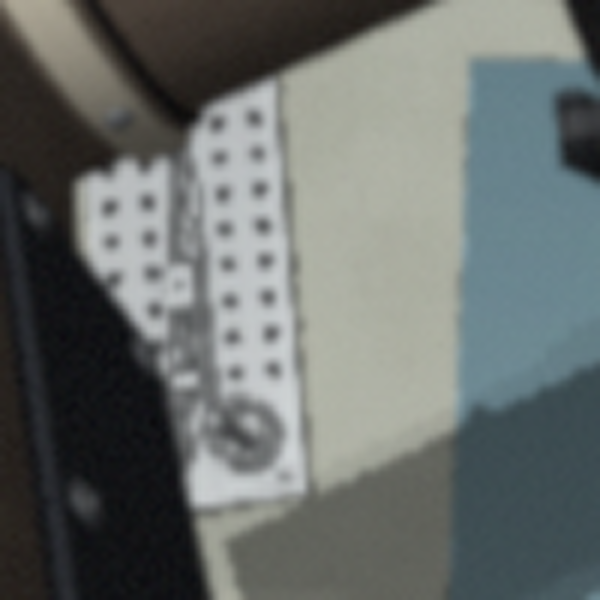

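View pics/s23.png

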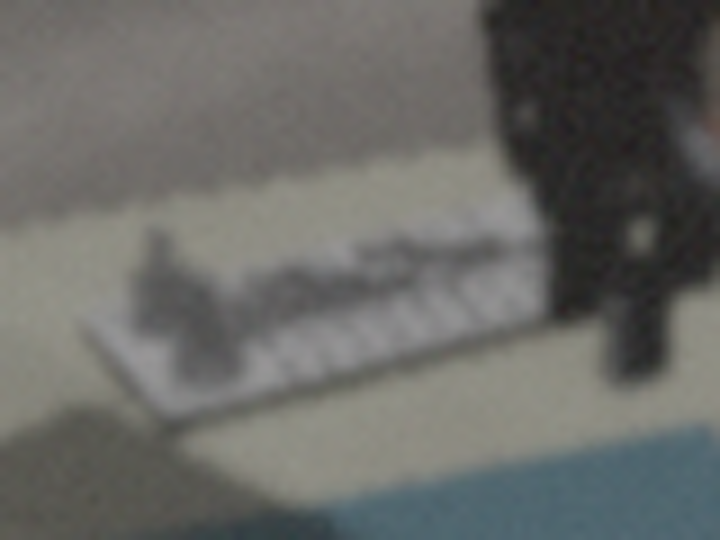

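View pics/t23f.png

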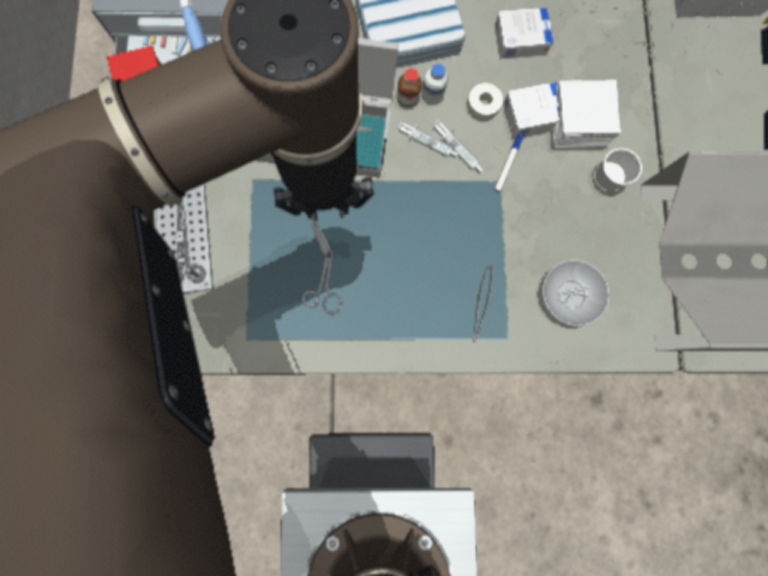

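Request:
servo_tool:
  delta_rot:
    - [0,0,0]
    - [0,0,0]
    - [0,0,0]
    - [0,0,0]
    - [0,0,0]
    - [0,0,0]
    - [0,0,0]
    - [0,0,0]
    - [0,0,0]
  translation:
    - [0,1.4,0]
    - [0,2.9,0]
    - [0,4.4,0]
    - [0,5.9,0]
    - [0,7.4,0]
    - [0,8.9,0]
    - [0,10,0]
    - [0,10,0]
    - [0,10,0]
  claw: [40,40,40,40,40,40,40,40,40]

```text
clock: 29.67
ee_pos: [0.6138, -0.1673, 0.1433]
orientation: [-0.001, 0.998, 0.065, 0.001]
wrist_force: [-0.2, 0.9, -0.1]
grip_width: 0.402
```

```bash
python3 -c "
from plan import *
print(env.get_state()['clock'],env.get_state()['ee_pos'])
from ov import *
c=vision.camera('top');s=vision.camera('side')
draw(c,[],(90,110,190,210),6,'t24.png');draw(s,[],(205,105,285,165),9,'s24.png')"
```

```text
29.6667 [ 0.61380726 -0.16733038  0.14325844]
```

View pics/t24.png

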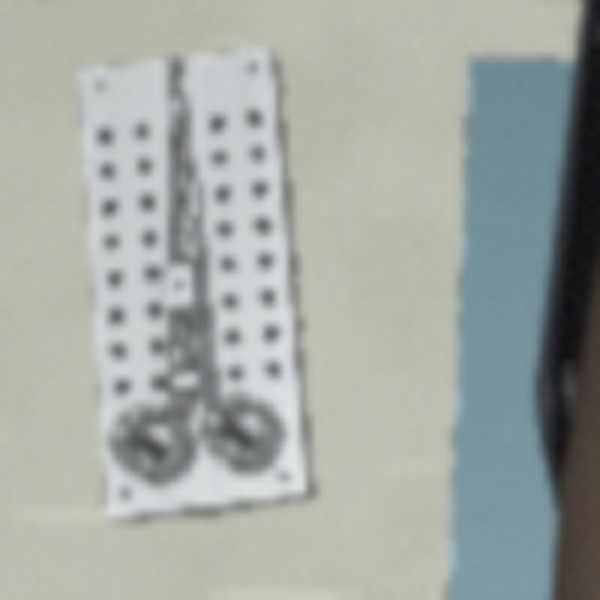

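View pics/s24.png

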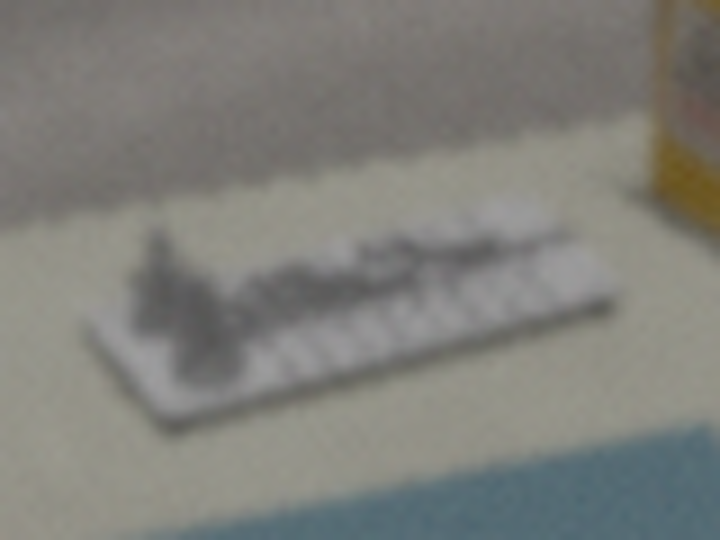

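All three clamps are stacked flat over both posts, around (150,443) and (243,432) in the enlarged top view. The robot is clear of them, so I'm handing in.

```bash
python3 -c "
from workcell import env, vision, job
print(job.sign_off())"
```

```text
the job is handed in; nothing more can be done
None
```

The job is done and handed in at about 29.8 s on the robot's clock, against the 115 s limit.

- **Hitch clip:** I drew it about 50 mm sideways out of the post and set it in the steel dish. The last top picture that showed the dish had the clip lying inside it.
- **Clamps:** The long, middle and short clamps are strung in that order from the bottom. The last top picture shows both rings of the stack over the two posts and the jaws along the plate. The side view shows the stack lying flat.
- **Left alone:** I did not touch the bandage scissors or the tweezers. The last picture of them shows them where they lay.
- **Forces:** The wrist readings I took peaked at about 5 N, when the fingertips brushed the mat during the grasps.

**Disagreement between cameras:** The side camera placed things about one pixel (2 to 3 mm) away from the top camera. The held long clamp also looked a few millimetres off its computed place. I checked each ring-over-post fit in the pictures before letting go, and all three were within the rings' clearance.

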